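# Slide a paint-sample panel off the desk edge and put it away in the drawer

### The arm

A 6-joint arm with a two-finger parallel gripper is mounted at the origin on the work surface. World frame = base frame: x ahead of the robot, y to its left, z up, the work surface at z = 0. Lengths are in m, angles in rad, forces in N, time in s.
With the tool pointing down it reaches from about 0.225 to 0.725 m from the base axis. Payload 3.1 kg.
Tool frame: the origin (TCP) lies midway between the tips of the shut fingers; the grasp point (between the pads) lies 19 mm behind it; z points along the fingers, y is the line along which they close (so a half turn about z gives the same grasp; the last joint's range is limited). The gripper opens to 85 mm and grips with 20 to 120 N. Pads are 22 mm wide; open, the fingers measure 114 mm over their backs; the gripper's body (76 mm by 85 mm) begins 54 mm behind the grasp point. The pads swing forward as they close: fully open they stand 13 mm farther back than shut.
Start: joints at [1.105, 0.048, 0.099, 1.622, 0, 1.443], TCP at [0.174, 0.495, 0.231] pointing down, gripper open.
Joint ranges: [-2.91, 2.91], [-0.99, 1.94], [-1.21, 1.42], [-2.12, 2.29], [-1.49, 1.47], [-3.14, 3.14]. Speed limits (rad/s): [2.79, 2.79, 3.14, 3.14, 3.14, 3.14].

### API

Orientations are given as a unit quaternion [w, x, y, z].
In Python, from cell import sense, camera, finish_job gives the robot as it stands. The module is installed in compiled form; this text tells all that it offers.
- The arm moves only by the tool servo_tool, never from a script. Its arguments are lists of equal length, an entry for each row: "linear": the shift along the tool's x, y, z in cm, a list of three; "delta_rot": the turn, a rotation vector about the tool's x, y, z in rad, a list of three; "grip": the closure, from 0 (fully open) to 1 (shut). A call has 1 to 20 rows; each row shifts and turns the commanded pose from where the row before left it, along the tool's axes as they then stand; what a row does not reach is not made up. A row lasts 1/8 s, in which the tool goes at most 62.5 mm and 10.7 degrees, less where a joint would pass 70% of its speed; a pose out of reach is approached as far as the arm can. A call is refused whole if a number of a shift passes 6.25 or a number of a turn 0.188, either way. A call with a gripper value outside its range is refused whole. The fingers move at their own pace and stop on an object; "force" is the grip in N (left out, the last holds). Time passes only in rows, so rows that do not move let the fingers close. It gives the time, the measured TCP pose, the force, the opening and the grip force at its end, in the units of the state.
- sense(): the state, without advancing time (a new reading comes with each control period).
- camera(name): name is "side" or "top" or "wrist"; returns a dict with "color" (400x640x3 uint8, red, green, blue), "camera_matrix" (3x3 intrinsics, pixels), "pose" (4x4, takes a point from camera to world coordinates). Camera axes: x right, y down, z forward; pixel columns grow to the right and rows downward; lengths in m; the calibration is good to about 2 mm. A picture is of the moment at which its call begins. There is no depth.
- finish_job(): hands the job in; it is judged then, once.
The state is a dict: "clock": time; "q": joint angles; "dq": joint speeds; "effort": joint torques, N m; "eef_pos": TCP position; "orientation": TCP orientation; "ft_force": force on the tool from outside, world axes, zero at the start; "wrist_torque": the same for the moment, N m; "gripper_width": finger opening in m; "finger_force": force on a finger pad.
Only numpy, scipy, OpenCV 4.12 (cv2) and the standard library are available. Lean on these libraries where they do the work, as an engineer would, in place of code of your own. Each camera call takes 0.05 s, during which the arm holds its last target. There are 200 camera calls.

### The job

The long narrow aluminium paint-sample panel is too thin to pick up cleanly from the desk top: without lifting it, slide it flat to the desk's right-hand edge until one end sticks out far enough to grip, do not let it fall, and pick it up by that end. Lay it down gently and flat on the bottom of the large empty compartment of the chest's open drawer, let go, and then push the drawer fully shut. Leave the other things on the desk where they are.

Things in the scene. Friction and masses are not known exactly. Their poses are not given: they have to be found in the camera images.
- panel: the paint-sample panel: a rigid aluminium strip 150 x 50 x 2 mm, about 40 g, with five dull painted swatches on its upper face, lying flat on the desk with its length within about 25 degrees of square to the right-hand edge. Origin at the centre of its underside; x along its length, y across its width, z up. It slides on the desk under a light press from above
- panel_end_a (a point): the middle of one short end of the panel (its +x end), at half thickness
- panel_end_b (a point): the middle of the other short end of the panel (its -x end), at half thickness
- desk_edge (a point): a point on the upper rim of the desk's right-hand edge (right as seen from the robot base: the -y side). The edge is straight and runs along world x through this point; the desk top (world z = 0) lies on its +y side, and beyond it on the -y side there is nothing down to the floor. The desk top is 35 mm thick
- chest: a small wooden two-drawer chest on the desk, 270 deep (x) x 290 wide (y) x 160 mm high, with a flat box and a small dish on top towards the back (up to 190 mm above the desk); it cannot be moved. Origin under its centre; its front face is 135 mm from there on its own -x side, turned roughly to the robot; z up
- drawer (a joint): how far the upper drawer is pulled out, m: 0 fully shut (front flush with the chest), starts at about 0.165 to 0.185 (open), stop at 0.20. It moves straight along the chest's own x axis, out towards -x; it moves with 1 to 3 N and stays where it is left. The lower drawer is shut and does not move
- compartment (a point): centre of the bottom of the drawer's large empty compartment, moving with the drawer; axes as the chest's, z up. Inside it is 160 mm along x by 190 mm along y. Front (-x) wall: the drawer front, 12 mm thick, top 50 mm above the bottom; -y wall 40 mm high; +y and rear (+x) dividers 32 mm; vials up to 34 mm high beyond the +y one. When the drawer is open 0.165 the chest covers the rear 7 mm
- drawer_front (a point): middle of the upper edge of the drawer front's outer face (the face looks to the chest's -x), moving with the drawer. The front is 262 mm wide (along the chest's y) and 58 mm high; a 70 mm wide bow handle sticks out 24 mm from its middle, its bar 34 mm below this point; beside the handle the face is plain
- flat_brush: a broad flat hake brush lying down, wooden, about 210 x 68 x 15 mm; origin under it, x along the handle towards the bristles
- palette_knife: a palette knife lying down, 220 mm long, wooden handle; origin under its middle, x along it towards the blade
- oil_bottle: an amber glass bottle, 54 mm across, 125 mm tall; origin under its centre
- gesso_jar: a squat glass jar, 64 mm across, 75 mm tall; origin under its centre
- varnish_tin: a bare steel tin, 60 mm across, 90 mm tall; origin under its centre
- dipper_bowl: a small white porcelain bowl, 72 mm across, 32 mm tall; origin under its centre
- square_panel: a square plywood panel, 95 x 95 x 6 mm, lying flat (not the one wanted); origin under its centre
- paint_tube: a paint tube lying down, about 105 mm long and 34 mm wide; origin under its middle
Mind the look-alikes: they are no part of the job. Several things have the shape of the panel; the one meant has the colours described above.

How it is judged:
By the outcome, as a careful person would: the job done as asked, in the order asked, and still so for the second after the job is handed in, with the robot touching nothing.
It also fails if it takes over 67 s, if anything falls off the work surface, if the arm or the gripper's body presses on something with over 40 N, if the wrist force passes 120 N, or if a joint passes its speed limit or range.

## Working session

There is one attempt and no reset: what is moved stays moved. The work goes in short steps, Python scripts to look and compute and a tool call to move; the robot and the scene stay as the last step left them, time stands still between calls to the robot, and variables do not carry over. Pictures are saved under pics/ and viewed, at most 10 in all, crops included, and the job is handed in when it is done.

Besides the shell and the picture viewer there is one more tool, called after ">>>" by a JSON object that holds its "fn" and its "kwargs". servo_tool: Moves the arm, as the interface text tells. Its arguments: {"type":"object","properties":{"linear":{"type":"array","items":{"type":"array","items":{"type":"number"}}},"delta_rot":{"type":"array","items":{"type":"array","items":{"type":"number"}}},"grip":{"type":"array","items":{"type":"number"}},"force":{"type":"number"}},"required":["linear","delta_rot","grip"]}

```bash
ls; mkdir -p pics; cat > h.py <<'E'
import numpy as np, cv2
from cell import sense, camera, finish_job
def ray(c,u,v):
    K=np.array(c["camera_matrix"]);T=np.array(c["pose"])
    d=T[:3,:3]@np.linalg.solve(K,[u,v,1.]);return T[:3,3],d
def onz(c,u,v,z=0.):
    o,d=ray(c,u,v);return o+d*(z-o[2])/d[2]
def proj(c,p):
    K=np.array(c["camera_matrix"]);T=np.array(c["pose"])
    q=K@(T[:3,:3].T@(np.array(p)-T[:3,3]));return q[:2]/q[2]
def two(c1,p1,c2,p2):
    o1,d1=ray(c1,*p1);o2,d2=ray(c2,*p2);d1/=np.linalg.norm(d1);d2/=np.linalg.norm(d2)
    s=np.linalg.lstsq(np.c_[d1,-d2],o2-o1,rcond=None)[0]
    a=o1+s[0]*d1;b=o2+s[1]*d2;return (a+b)/2,np.linalg.norm(a-b)
def save(c,n): cv2.imwrite(f"pics/{n}.png",c["color"][:,:,::-1])
E
python3 - <<'E'
from h import *
import pickle
C={n:camera(n) for n in("top","side","wrist")}
pickle.dump(C,open("c0.pkl","wb"))
for n,c in C.items(): save(c,n+"0");print(n,np.round(c["pose"],3).tolist(),c["camera_matrix"][0])
E
```

```text
pics
top [[0.026, -0.987, 0.158, 0.344], [-1.0, -0.028, -0.009, -0.025], [0.013, -0.158, -0.987, 1.218], [0.0, 0.0, 0.0, 1.0]] [371.52732567   0.         316.85787028]
side [[0.961, -0.218, 0.168, 0.338], [-0.276, -0.752, 0.599, -0.69], [-0.004, -0.622, -0.783, 0.967], [0.0, 0.0, 0.0, 1.0]] [413.27372827   0.         314.32427574]
wrist [[0.33, 0.907, 0.26, 0.108], [0.944, -0.317, -0.094, 0.519], [-0.003, 0.276, -0.961, 0.373], [0.0, 0.0, 0.0, 1.0]] [276.4870907    0.         319.96122323]
```

View pics/top0.png

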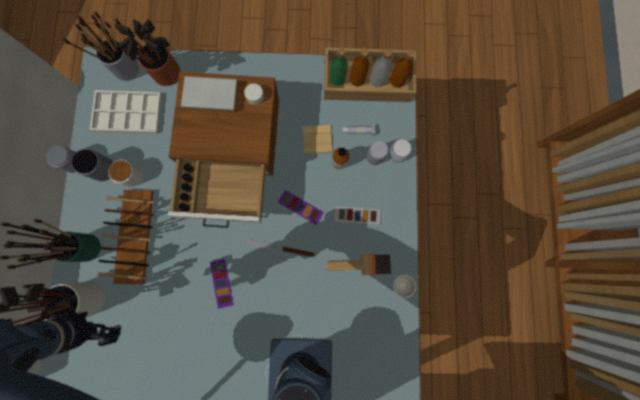

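View pics/side0.png

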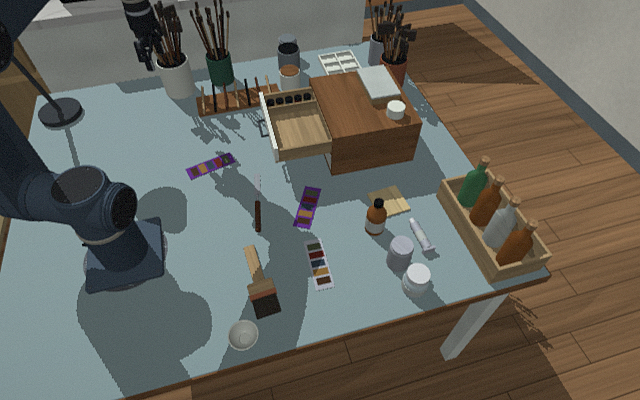

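The top view shows the aluminium panel (white with dull swatches) at about (357,215), two purple look-alikes, the right desk edge at column ~420 and the open drawer at (230,187). In the side view the panel is at (319,265). Next I'll measure them.

```bash
python3 - <<'E'
from h import *
import pickle
C=pickle.load(open("c0.pkl","rb"))
t,s=C["top"],C["side"]
a=cv2.resize(t["color"][140:300,160:430],None,fx=2.9,fy=2.9,interpolation=cv2.INTER_CUBIC)
b=cv2.resize(s["color"][75:185,225:435],None,fx=3.7,fy=3.7,interpolation=cv2.INTER_CUBIC)
cv2.imwrite("pics/tc.png",a[:,:,::-1]);cv2.imwrite("pics/sc.png",b[:,:,::-1])
for n,c,w in(("top",t,(325,200,390,230)),("side",s,(295,230,345,300))):
    x0,y0,x1,y1=w;im=c["color"][y0:y1,x0:x1].astype(int)
    # desk is bluish: r noticeably below b ; panel: not so
    d=im[:,:,2]-im[:,:,0]
    m=(d<12).astype(np.uint8)
    m=cv2.morphologyEx(m,cv2.MORPH_CLOSE,np.ones((3,3)))
    k,l,st,ce=cv2.connectedComponentsWithStats(m)
    print(n,st[1:].tolist())
    i=1+np.argmax(st[1:,4]);cn=cv2.findContours((l==i).astype(np.uint8),0,1)[0][0]
    r=cv2.minAreaRect(cn);bx=cv2.boxPoints(r)+[x0,y0]
    P=np.array([onz(c,*q,.002) for q in bx]) ;print(bx.tolist(),P.round(3).tolist(),P.mean(0).round(4),[np.linalg.norm(P[i]-P[i-1]).round(3) for i in range(4)])
# desk edge
for v in(190,215,250): 
    row=t["color"][v,400:440].astype(int);print(v,(row[:,2]-row[:,0]).tolist())
print([onz(t,420,v).round(3).tolist() for v in(190,215,250)])
E
```

```text
top [[41, 0, 1, 2, 2], [45, 0, 2, 2, 4], [43, 2, 1, 1, 1], [50, 2, 2, 1, 2], [0, 4, 57, 26, 1172]]
[[325.0, 229.0], [325.0, 204.0], [381.0, 204.0], [381.0, 229.0]] [[0.44, -0.065, 0.002], [0.523, -0.063, 0.002], [0.528, -0.249, 0.002], [0.445, -0.249, 0.002]] [ 0.4841 -0.1566  0.002 ] [np.float64(0.184), np.float64(0.083), np.float64(0.186), np.float64(0.083)]
side [[0, 0, 7, 8, 17], [10, 3, 1, 1, 1], [9, 6, 1, 1, 1], [8, 8, 29, 51, 691], [2, 15, 1, 1, 1], [3, 19, 1, 3, 3], [2, 25, 1, 1, 1], [0, 32, 3, 1, 3], [10, 33, 1, 1, 1], [8, 34, 1, 1, 1], [6, 36, 1, 1, 1], [7, 38, 1, 1, 1], [2, 41, 1, 1, 1], [7, 45, 1, 1, 1], [8, 47, 5, 5, 8], [6, 53, 1, 1, 1], [2, 54, 1, 1, 1], [9, 55, 1, 1, 1], [38, 55, 2, 2, 3], [0, 56, 2, 1, 2], [11, 56, 1, 1, 1], [32, 57, 5, 1, 5], [27, 58, 1, 1, 1], [11, 60, 1, 2, 2], [21, 60, 1, 1, 1], [0, 63, 2, 1, 2], [10, 63, 1, 1, 1], [0, 68, 5, 2, 7], [10, 69, 1, 1, 1]]
[[301.4727735519409, 241.70200538635254], [319.2148971557617, 236.77363777160645], [332.3381042480469, 284.01719665527344], [314.5959815979004, 288.94556427001953]] [[0.468, -0.096, 0.002], [0.519, -0.094, 0.002], [0.511, -0.24, 0.002], [0.463, -0.24, 0.002]] [ 0.4902 -0.1675  0.002 ] [np.float64(0.145), np.float64(0.051), np.float64(0.146), np.float64(0.047)]
190 [15, 14, 14, 14, 16, 16, 14, 16, 14, 16, 16, 15, 16, 15, 14, 10, -6, -33, -45, -46, -42, -44, -43, -45, -44, -46, -44, -36, -42, -43, -44, -48, -47, -48, -47, -44, -47, -49, -47, -47]
215 [15, 15, 15, 15, 15, 12, 13, 14, 14, 14, 15, 12, 13, 17, 13, 13, 8, -14, -37, -45, -39, -45, -45, -47, -43, -45, -42, -40, -35, -42, -42, -44, -49, -50, -44, -44, -43, -43, -51, -44]
250 [10, 11, 10, 8, 9, 9, 7, 7, 10, 8, 10, 10, 8, 10, 12, 11, 11, -7, -32, -43, -44, -43, -41, -40, -45, -40, -44, -42, -40, -37, -44, -43, -46, -47, -44, -44, -49, -47, -48, -48]
[[0.579, -0.38, 0.0], [0.495, -0.379, 0.0], [0.38, -0.377, 0.0]]
```

View pics/tc.png

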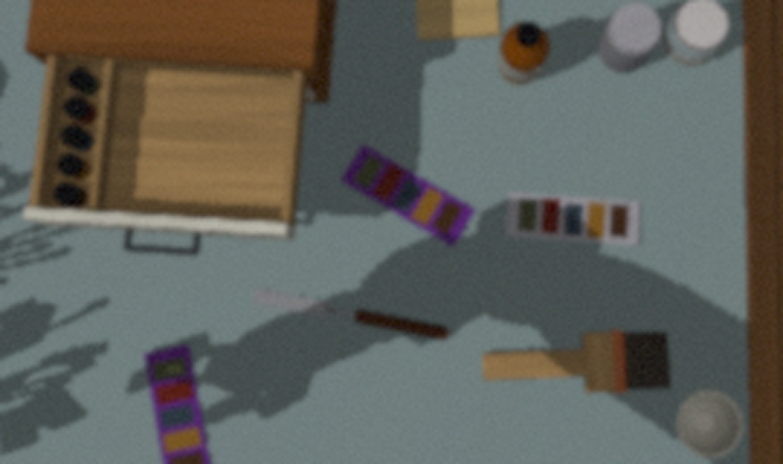

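View pics/sc.png

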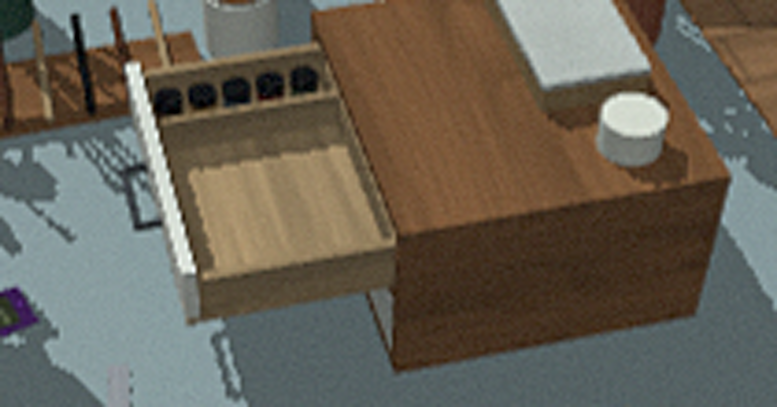

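Crops: the panel's short ends are at top pixels (335,214) and (380,217). The white drawer front's top runs in the top crop from (25,210) to (290,235), and in the side crop from (128,66) to (192,272).

```bash
python3 - <<'E'
from h import *
import pickle
from scipy.spatial.transform import Rotation as R
C=pickle.load(open("c0.pkl","rb"));t,s=C["top"],C["side"]
T=lambda u,v:(u/2.9+160,v/2.9+140); S=lambda u,v:(u/3.7+225,v/3.7+75)
for n,a,b in(("front +y top",(26,208),(130,64)),("front -y top outer",(287,236),(188,270)),("chest top front -y corner",(326,100),(397,236)),("chest top front +y",(27,52),(314,12)),("floor near front/-y",None,None),("divider top front",(98,212),(163,125)),("panel +y",(508,215),None)):
    if b: p,e=two(t,T(*a),s,S(*b));print(n,p.round(3),round(e,4))
# floor corners
for n,a,b in(("floor front/div corner",(106,205),(172,160)),("floor rear/-y",(298,75),(385,240))):
    p,e=two(t,T(*a),s,S(*b));print(n,p.round(3),round(e,4))
for a in((508,215),(637,222)): print("panel end",onz(t,*T(*a),.002).round(3))
st=sense();print({k:np.round(v,3).tolist() for k,v in st.items()})
q=st["orientation"];Rt=R.from_quat([*q[1:],q[0]]).as_matrix();print(Rt.round(3))
w=C["wrist"]["pose"];print("cam in tool",(Rt.T@(w[:3,3]-st["eef_pos"])).round(3),(Rt.T@w[:3,:3]).round(2).tolist())
E
```

```text
front +y top [0.466 0.392 0.144] 0.0012
front -y top outer [0.452 0.13  0.149] 0.0125
chest top front -y corner [0.594 0.093 0.176] 0.0313
chest top front +y [0.628 0.4   0.158] 0.0084
divider top front [0.473 0.326 0.127] 0.012
floor front/div corner [0.482 0.333 0.082] 0.0046
floor rear/-y [0.613 0.129 0.14 ] 0.0009
panel end [ 0.49  -0.098  0.002]
panel end [ 0.486 -0.245  0.002]
{'clock': 0.15, 'q': [1.105, 0.049, 0.098, 1.622, 0.0, 1.443], 'dq': [-0.001, -0.002, 0.004, 0.001, 0.0, -0.0], 'effort': [0.001, -33.926, 32.042, 0.015, -0.0, -0.0], 'eef_pos': [0.174, 0.495, 0.23], 'orientation': [-0.0, 0.168, 0.986, -0.001], 'ft_force': [0.426, 0.549, 0.108], 'wrist_torque': [0.023, 0.009, -0.019], 'finger_force': 0.0, 'gripper_width': 0.085}
[[-0.943  0.331 -0.001]
 [ 0.331  0.943 -0.002]
 [ 0.    -0.002 -1.   ]]
cam in tool [ 0.07   0.    -0.142] [[0.0, -0.96, -0.28], [1.0, 0.0, -0.0], [0.0, -0.28, 0.96]]
```

```bash
cat > plan.py <<'E'
from h import *
import json
from scipy.spatial.transform import Rotation as R, Slerp
def pose():
    s=sense();q=s["orientation"];return np.array(s["eef_pos"]),R.from_quat([*q[1:],q[0]])
def rot(z,x):
    z=np.array(z,float);z/=np.linalg.norm(z);x=np.array(x,float);x-=z*(x@z);x/=np.linalg.norm(x)
    return R.from_matrix(np.c_[x,np.cross(z,x),z])
def plan(segs,start=None):
    """segs: (pos,rot,n rows); prints rounded rows"""
    p,r=start or pose();L=[];D=[]
    for P,Q,n in segs:
        P=np.array(P);p0,sl=p.copy(),Slerp([0,1],R.concatenate([r,Q]))
        for i in range(1,n+1):
            tp=p0+(P-p0)*i/n;tr=sl(i/n)
            d=np.round(r.inv().apply(tp-p)*100,2);w=np.round((r.inv()*tr).as_rotvec(),3)
            L.append(d.tolist());D.append(w.tolist());p=p+r.apply(d/100);r=r*R.from_rotvec(w)
    print("max",np.abs(L).max(),np.abs(D).max());print(json.dumps(L));print(json.dumps(D));return p,r
E
python3 - <<'E'
from plan import *
plan([([.488,-.155,.10],rot([0,0,-1],[0,-1,0]),20)])
E
```

```text
max 3.61 0.096
[[-2.56, -2.54, 0.66], [-2.31, -2.78, 0.65], [-2.03, -2.98, 0.66], [-1.73, -3.16, 0.65], [-1.43, -3.32, 0.66], [-1.1, -3.43, 0.66], [-0.78, -3.53, 0.65], [-0.43, -3.58, 0.66], [-0.09, -3.61, 0.66], [0.26, -3.6, 0.66], [0.59, -3.56, 0.65], [0.93, -3.48, 0.65], [1.27, -3.39, 0.66], [1.57, -3.24, 0.65], [1.88, -3.08, 0.65], [2.17, -2.89, 0.66], [2.43, -2.67, 0.65], [2.67, -2.43, 0.65], [2.89, -2.15, 0.65], [3.09, -1.88, 0.65]]
[[-0.0, -0.0, -0.095], [-0.0, -0.0, -0.096], [-0.0, -0.0, -0.095], [-0.0, -0.0, -0.096], [-0.0, -0.001, -0.095], [-0.0, 0.0, -0.096], [-0.0, 0.0, -0.095], [-0.0, 0.0, -0.095], [-0.0, -0.0, -0.096], [-0.001, -0.0, -0.095], [0.0, -0.0, -0.096], [0.0, -0.0, -0.095], [0.0, -0.0, -0.096], [0.0, -0.0, -0.095], [0.0, -0.0, -0.095], [0.0, -0.0, -0.096], [0.0, -0.001, -0.095], [0.0, 0.0, -0.096], [0.0, 0.0, -0.095], [0.0, 0.0, -0.096]]
```

>>> {"fn": "servo_tool", "kwargs": {"linear": [[-2.6, -2.5, 0.6], [-2.3, -2.8, 0.6], [-2.0, -3.0, 0.6], [-1.7, -3.2, 0.6], [-1.4, -3.3, 0.6], [-1.1, -3.4, 0.6], [-0.8, -3.5, 0.7], [-0.4, -3.6, 0.7], [-0.1, -3.6, 0.7], [0.3, -3.6, 0.7], [0.6, -3.6, 0.7], [0.9, -3.5, 0.7], [1.3, -3.4, 0.7], [1.6, -3.2, 0.7], [1.9, -3.1, 0.7], [2.2, -2.9, 0.7], [2.4, -2.7, 0.7], [2.7, -2.4, 0.7], [2.9, -2.1, 0.7], [3.1, -1.9, 0.7]], "delta_rot": [[0, 0, -0.095], [0, 0, -0.096], [0, 0, -0.095], [0, 0, -0.096], [0, 0, -0.095], [0, 0, -0.096], [0, 0, -0.095], [0, 0, -0.096], [0, 0, -0.095], [0, 0, -0.096], [0, 0, -0.095], [0, 0, -0.096], [0, 0, -0.095], [0, 0, -0.096], [0, 0, -0.095], [0, 0, -0.096], [0, 0, -0.095], [0, 0, -0.096], [0, 0, -0.095], [0, 0, -0.096]], "grip": [1, 1, 1, 1, 1, 1, 1, 1, 1, 1, 1, 1, 1, 1, 1, 1, 1, 1, 1, 1]}}

```text
clock: 2.65
eef_pos: [0.4872, -0.1567, 0.0966]
orientation: [0.0, 0.709, -0.706, -0.0]
ft_force: [-0.2, -0.1, -0.5]
gripper_width: 0.0001
finger_force: 0.0
```

```bash
python3 - <<'E'
from plan import *
w=camera("wrist");save(w,"w1");s=sense();p,r=pose()
print(s["clock"],p.round(4),r.as_matrix().round(3).tolist(),np.round(s["q"],3),s["gripper_width"])
# panel mask near expected place via projected box
for z in(0.002,):
  for y in(-.098,-.245): print("expect px",proj(w,[.488,y,z]).round())
E
```

```text
2.7 [ 0.4888 -0.1607  0.0955] [[0.004, -1.0, 0.001], [-1.0, -0.004, -0.003], [0.003, -0.001, -1.0]] [-0.446  0.033 -0.187  1.349 -0.003 -2.021] 8.728861746700698e-05
expect px [319. 263.]
expect px [320.  99.]
```

View pics/w1.png

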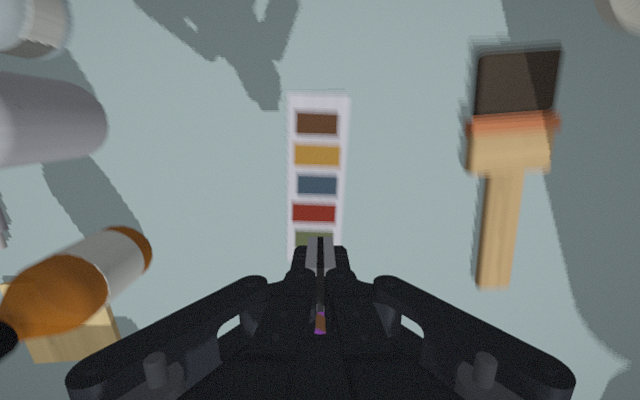

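The wrist view shows the panel with its outer end at pixel (320,97), which matches the prediction (320,99). Next I'll descend to press on it.

>>> {"fn": "servo_tool", "kwargs": {"linear": [[0, 0, 2.5], [0, 0, 2.5], [0, 0, 2], [0, 0, 1.5], [0, 0, 0.2], [0, 0, 0]], "delta_rot": [[0, 0, 0], [0, 0, 0], [0, 0, 0], [0, 0, 0], [0, 0, 0], [0, 0, 0]], "grip": [1, 1, 1, 1, 1, 1]}}

```text
clock: 3.45
eef_pos: [0.4875, -0.1558, 0.0108]
orientation: [-0.0, 0.708, -0.707, 0.0]
ft_force: [-0.1, 0.1, 0.1]
gripper_width: -0.0002
finger_force: 0.0
```

>>> {"fn": "servo_tool", "kwargs": {"linear": [[0, 0, 0.2], [0, 0, 0.2], [0, 0, 0]], "delta_rot": [[0, 0, 0], [0, 0, 0], [0, 0, 0]], "grip": [1, 1, 1]}}

```text
clock: 3.82
eef_pos: [0.4872, -0.1557, 0.0065]
orientation: [-0.0, 0.708, -0.707, 0.0]
ft_force: [0.5, -0.4, 0.0]
gripper_width: -0.0002
finger_force: 0.0
```

>>> {"fn": "servo_tool", "kwargs": {"linear": [[0, 0, 0.2], [0, 0, 0.2], [0, 0, 0]], "delta_rot": [[0, 0, 0], [0, 0, 0], [0, 0, 0]], "grip": [1, 1, 1]}}

```text
clock: 4.2
eef_pos: [0.4871, -0.1557, 0.0022]
orientation: [0.0, 0.708, -0.707, -0.0]
ft_force: [-0.2, -0.3, -0.6]
gripper_width: 0.0
finger_force: 0.0
```

>>> {"fn": "servo_tool", "kwargs": {"linear": [[0, 0, 0.1], [0, 0, 0]], "delta_rot": [[0, 0, 0], [0, 0, 0]], "grip": [1, 1]}}

```text
clock: 4.45
eef_pos: [0.4872, -0.1557, 0.0021]
orientation: [0.0, 0.708, -0.707, 0.0]
ft_force: [-1.7, 1.0, 6.3]
gripper_width: -0.0001
finger_force: 2.6
```

>>> {"fn": "servo_tool", "kwargs": {"linear": [[0.5, 0, 0], [1, 0, 0], [1.5, 0, 0], [1.5, 0, 0], [1, 0, 0], [0.5, 0, 0]], "delta_rot": [[0, 0, 0], [0, 0, 0], [0, 0, 0], [0, 0, 0], [0, 0, 0], [0, 0, 0]], "grip": [1, 1, 1, 1, 1, 1]}}

```text
clock: 5.2
eef_pos: [0.488, -0.2154, 0.0021]
orientation: [-0.001, 0.708, -0.707, -0.0]
ft_force: [0.1, 4.4, 6.5]
gripper_width: -0.0
finger_force: 3.1
```

```bash
cat > panel.py <<'E'
from plan import *
def panel(xc,yc,tag):
    s=camera("side");t=camera("top")
    for n,c in(("side",s),("top",t)):
        im=c["color"].astype(int);P=np.array([proj(c,[xc+a,yc+b,.002]) for a in(-.05,.05) for b in(-.11,.11)])
        x0,y0=np.maximum(P.min(0).astype(int),0);x1,y1=P.max(0).astype(int)
        c["box"]=(x0,y0,x1,y1)
        cr=cv2.resize(c["color"][y0:y1,x0:x1],None,fx=5,fy=5,interpolation=cv2.INTER_CUBIC);cv2.imwrite(f"pics/{tag}_{n}.png",cr[:,:,::-1]);c["cr"]=cr
        print(n,x0,y0,x1,y1)
    return s,t
E
python3 - <<'E'
from panel import *
s,t=panel(.488,-.23,"p1");p,r=pose();print(p.round(4),sense()["q"],sense()["ft_force"])
a,b=s["cr"],t["cr"];h=max(a.shape[0],b.shape[0]);m=np.zeros((h,a.shape[1]+b.shape[1],3),np.uint8);m[:a.shape[0],:a.shape[1]]=a;m[:b.shape[0],a.shape[1]:]=b
k=min(1,790/m.shape[1],590/h);m=cv2.resize(m,None,fx=k,fy=k);print(k,a.shape);cv2.imwrite("pics/p1.png",m[:,:,::-1])
E
```

```text
side 293 242 355 328
top 341 199 408 231
[ 0.488  -0.2161  0.0021] [-5.43278177e-01  1.46283262e-01 -2.57469286e-01  1.16575709e+00
  1.30358249e-03 -2.11514345e+00] [-0.25907015  2.01803405  4.68590027]
1 (430, 310, 3)
```

View pics/p1.png

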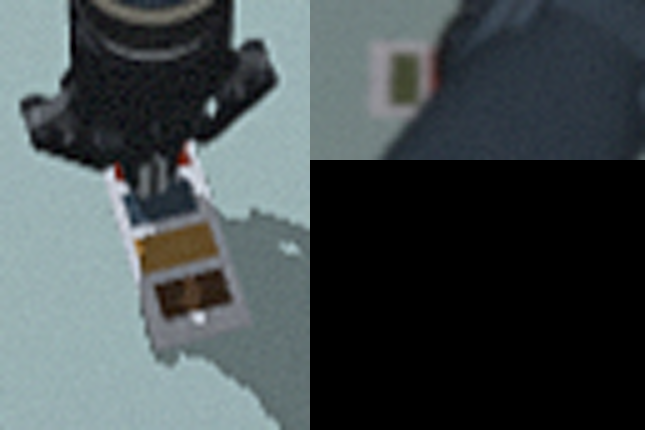

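>>> {"fn": "servo_tool", "kwargs": {"linear": [[0.5, -0.2, 0], [1, -0.4, 0], [1.5, -0.5, 0], [1.5, -0.5, 0], [1.5, -0.5, 0], [1.5, -0.5, 0], [1.5, -0.5, 0], [1, -0.3, 0], [0.5, -0.2, 0], [0, 0, 0]], "delta_rot": [[0, 0, 0], [0, 0, 0], [0, 0, 0], [0, 0, 0], [0, 0, 0], [0, 0, 0], [0, 0, 0], [0, 0, 0], [0, 0, 0], [0, 0, 0]], "grip": [1, 1, 1, 1, 1, 1, 1, 1, 1, 1]}}

```text
clock: 6.55
eef_pos: [0.5236, -0.3207, 0.0021]
orientation: [-0.0, 0.708, -0.707, -0.0]
ft_force: [-0.2, 2.8, 6.4]
gripper_width: 0.0001
finger_force: 3.0
```

```bash
python3 - <<'E'
from panel import *
s,t=panel(.524,-.34,"p2");print(pose()[0].round(4),sense()["q"],sense()["ft_force"])
a,b=s["cr"],t["cr"];h=max(a.shape[0],b.shape[0]);m=np.zeros((h,a.shape[1]+b.shape[1],3),np.uint8);m[:a.shape[0],:a.shape[1]]=a;m[:b.shape[0],a.shape[1]:]=b
k=min(1,790/m.shape[1],590/h);m=cv2.resize(m,None,fx=k,fy=k);print(k,a.shape);cv2.imwrite("pics/p2.png",m[:,:,::-1])
E
```

```text
side 317 274 386 370
top 375 190 441 221
[ 0.5236 -0.3207  0.0021] [-6.58994774e-01  3.45035678e-01 -1.92750618e-02  1.20620032e+00
  5.84661001e-04 -2.23124578e+00] [-1.23616641  2.77322917  5.75458392]
1 (480, 345, 3)
```

View pics/p2.png

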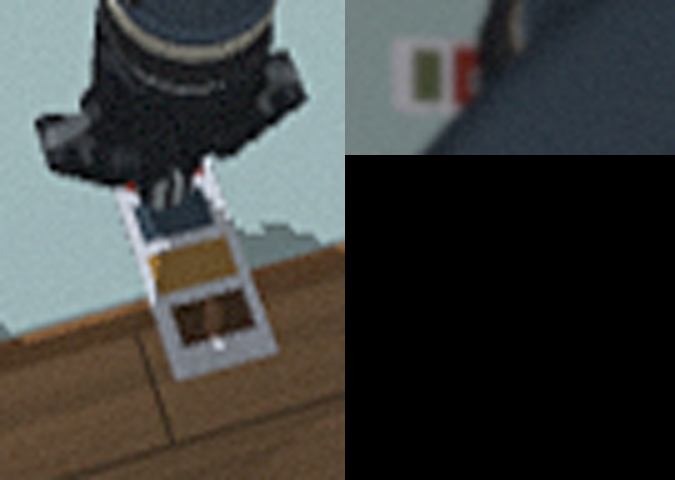

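The panel now overhangs the edge. In the side crop its outer end runs (180,380)–(276,350), and the rim crosses it at (160,297)–(252,265).

```bash
python3 - <<'E'
from h import *
s,t=camera("side"),camera("top")
print("outer end",[onz(s,u/5+317,v/5+274,.002).round(4).tolist() for u,v in((180,380),(276,350))])
print("rim",[onz(s,u/5+317,v/5+274,0).round(4).tolist() for u,v in((160,297),(252,265))])
print("inner end top",[onz(t,u/5+375,v/5+190,.002).round(4).tolist() for u,v in((50,40),(48,110))])
E
```

```text
outer end [[0.5063, -0.4113, 0.002], [0.5536, -0.4106, 0.002]]
rim [[0.5104, -0.3715, 0.0], [0.5576, -0.3691, 0.0]]
inner end top [[0.5486, -0.2624, 0.002], [0.5017, -0.2609, 0.002]]
```

>>> {"fn": "servo_tool", "kwargs": {"linear": [[0.5, 0, 0], [0.8, 0, 0], [0.4, 0, 0], [0, 0, 0], [0, 0, -0.3], [0, 0, -1], [0, 0, -4], [0, 0, -4], [0, 0, -4], [0, 0, -4], [0, 0, 0]], "delta_rot": [[0, 0, 0], [0, 0, 0], [0, 0, 0], [0, 0, 0], [0, 0, 0], [0, 0, 0], [0, 0, 0], [0, 0, 0], [0, 0, 0], [0, 0, 0], [0, 0, 0]], "grip": [1, 1, 1, 1, 1, 1, 1, 1, 1, 1, 1]}}

```text
clock: 8.12
eef_pos: [0.5254, -0.3397, 0.1799]
orientation: [-0.0, 0.708, -0.707, 0.005]
ft_force: [-0.0, -0.1, -0.3]
gripper_width: 0.0
finger_force: 0.0
```

```bash
python3 - <<'E'
from plan import *
s=sense();print(s["clock"],repr(np.round(s["q"],4)),np.round(s["eef_pos"],4))
# linear fit from tool-down poses
D=[([.049,.098],[.5247,.2305]),([.033,-.187],[np.hypot(.4888,.1607),.0955]),([.14628,-.25747],[np.hypot(.488,.2161),.0021]),([.34504,-.01928],[np.hypot(.5236,.3207),.0021]),
 (s["q"][1:3],[np.hypot(*s["eef_pos"][:2]),s["eef_pos"][2]])]
A=[];b=[]
for (q2,q3),(r,z) in D:
    f=q2-q3
    A+=[[1,0,np.sin(q2),np.cos(q2),np.cos(f),np.sin(f)],[0,1,np.cos(q2),-np.sin(q2),-np.sin(f),np.cos(f)]];b+=[r,z]
x,res,rk,sv=np.linalg.lstsq(np.array(A),b,rcond=None);print("c,h-Lt,A,B,C,D",x.round(4),sv.round(3),(np.array(A)@x-b).round(4))
p,r=pose()
# move out beyond the edge and pitch the tool to horizontal at height, tool +x yawed
ps=rot([np.cos(.0),np.sin(.0),0],[0,-1,0])
plan([([.44,-.42,.22],ps,16)])
E
```

```text
8.125 array([-6.8080e-01,  2.9710e-01,  2.7900e-01,  1.5429e+00, -4.0000e-04,
       -2.2528e+00]) [ 0.5254 -0.3397  0.1799]
c,h-Lt,A,B,C,D [ 3.800e-03 -2.068e-01  3.934e-01 -1.000e-04  5.049e-01  1.970e-02] [3.854 3.854 0.322 0.322 0.199 0.199] [ 0.0016  0.     -0.0008 -0.0001 -0.0006  0.0001  0.0015 -0.0001 -0.0016
  0.0001]
max 0.59 0.098
[[0.5, 0.53, -0.25], [0.51, 0.51, -0.3], [0.5, 0.47, -0.35], [0.5, 0.44, -0.4], [0.51, 0.39, -0.43], [0.5, 0.35, -0.48], [0.5, 0.31, -0.5], [0.51, 0.25, -0.53], [0.5, 0.2, -0.56], [0.5, 0.14, -0.57], [0.51, 0.09, -0.58], [0.5, 0.03, -0.59], [0.5, -0.03, -0.59], [0.51, -0.08, -0.58], [0.5, -0.14, -0.58], [0.5, -0.2, -0.55]]
[[0.098, -0.0, 0.0], [0.097, -0.0, 0.001], [0.098, -0.001, 0.0], [0.098, 0.0, 0.001], [0.098, -0.0, -0.0], [0.097, -0.001, 0.0], [0.098, 0.0, 0.001], [0.098, -0.0, 0.0], [0.097, -0.0, 0.0], [0.098, -0.001, 0.001], [0.098, 0.0, 0.0], [0.098, -0.0, 0.0], [0.097, -0.0, 0.001], [0.098, -0.001, 0.0], [0.098, 0.0, 0.001], [0.097, -0.0, -0.0]]
```

```bash
python3 - <<'E'
from plan import *
th,ps=np.radians(15),np.radians(10)
z=[np.cos(th)*np.cos(ps),np.cos(th)*np.sin(ps),-np.sin(th)]
plan([([.45,-.43,.2],rot(z,[np.sin(ps),-np.cos(ps),0]),16)])
E
```

```text
max 0.56 0.082
[[0.56, 0.47, -0.13], [0.56, 0.47, -0.16], [0.56, 0.45, -0.21], [0.55, 0.44, -0.25], [0.54, 0.42, -0.29], [0.54, 0.41, -0.33], [0.53, 0.38, -0.36], [0.52, 0.35, -0.39], [0.52, 0.33, -0.43], [0.51, 0.29, -0.46], [0.51, 0.26, -0.48], [0.5, 0.22, -0.51], [0.49, 0.19, -0.52], [0.49, 0.15, -0.55], [0.48, 0.11, -0.56], [0.48, 0.06, -0.56]]
[[0.081, -0.007, -0.009], [0.081, -0.008, -0.009], [0.082, -0.007, -0.009], [0.081, -0.008, -0.009], [0.081, -0.007, -0.009], [0.081, -0.008, -0.009], [0.081, -0.007, -0.009], [0.081, -0.008, -0.009], [0.082, -0.007, -0.008], [0.081, -0.007, -0.009], [0.081, -0.008, -0.009], [0.081, -0.007, -0.009], [0.081, -0.008, -0.009], [0.081, -0.007, -0.009], [0.082, -0.008, -0.009], [0.081, -0.007, -0.009]]
```

>>> {"fn": "servo_tool", "kwargs": {"linear": [[0.6, 0.5, -0.1], [0.6, 0.5, -0.2], [0.6, 0.4, -0.2], [0.5, 0.4, -0.3], [0.5, 0.4, -0.3], [0.5, 0.4, -0.3], [0.5, 0.4, -0.4], [0.5, 0.4, -0.4], [0.5, 0.3, -0.4], [0.5, 0.3, -0.5], [0.5, 0.3, -0.5], [0.5, 0.2, -0.5], [0.5, 0.2, -0.5], [0.5, 0.1, -0.5], [0.5, 0.1, -0.6], [0.5, 0.1, -0.6], [0, 0, 0], [0, 0, 0]], "delta_rot": [[0.081, -0.007, -0.009], [0.081, -0.008, -0.009], [0.082, -0.007, -0.009], [0.081, -0.008, -0.009], [0.081, -0.007, -0.009], [0.081, -0.008, -0.009], [0.081, -0.007, -0.009], [0.081, -0.008, -0.009], [0.082, -0.007, -0.009], [0.081, -0.007, -0.009], [0.081, -0.008, -0.009], [0.081, -0.007, -0.009], [0.081, -0.008, -0.009], [0.081, -0.007, -0.009], [0.082, -0.008, -0.009], [0.081, -0.007, -0.009], [0, 0, 0], [0, 0, 0]], "grip": [1, 1, 1, 1, 0, 0, 0, 0, 0, 0, 0, 0, 0, 0, 0, 0, 0, 0]}}

```text
clock: 10.38
eef_pos: [0.4505, -0.4271, 0.1949]
orientation: [-0.465, 0.608, -0.514, 0.388]
ft_force: [0.5, -0.4, 0.5]
gripper_width: 0.0854
finger_force: 0.0
```

```bash
python3 - <<'E'
from plan import *
from scipy.optimize import least_squares
s=sense();q=s["q"];p,r=pose()
print(s["clock"],np.round(q,3),p.round(4),r.as_matrix().round(3).tolist(),s["gripper_width"])
f=q[1]-q[2]
J4=np.array([.0038+.3934*np.sin(q[1])+.5049*np.cos(f)+.0197*np.sin(f), .3934*np.cos(q[1])-.5049*np.sin(f)+.0197*np.cos(f)])
rad=np.array([np.cos(q[0]),np.sin(q[0]),0]);up=np.array([0,0,1]);ph=f+q[3]
u=np.cos(ph)*rad-np.sin(ph)*up; z=r.as_matrix()[:,2]
# p = J4 + h*up + d1*u + d2*z with h - d1 - d2 = -.2068
A=np.c_[up,u,z];b=p-J4[0]*rad-J4[1]*up
A=np.r_[A,[[1,-1,-1]]];b=np.r_[b,-.2068]
x,res,_,_=np.linalg.lstsq(A,b,rcond=None);print("h,d1,d2",x.round(3),(A@x-b).round(3),"u",u.round(3))
print("J4",(J4[0]*rad+(J4[1]+x[0])*up).round(3),"J5",(J4[0]*rad+(J4[1]+x[0])*up+x[1]*u).round(3))
save(camera("side"),"s3")
E
```

```text
10.375 [-1.399  0.113 -0.377  1.086  1.301 -3.141] [ 0.4505 -0.4271  0.1949] [[0.171, -0.263, 0.949], [-0.985, -0.04, 0.166], [-0.006, -0.964, -0.266]] 0.08541671984231215
h,d1,d2 [0.937 0.795 0.369] [-0.015 -0.003  0.02  -0.02 ] u [-0.001  0.005 -1.   ]
J4 [ 0.086 -0.495  1.108] J5 [ 0.085 -0.491  0.313]
```

View pics/s3.png

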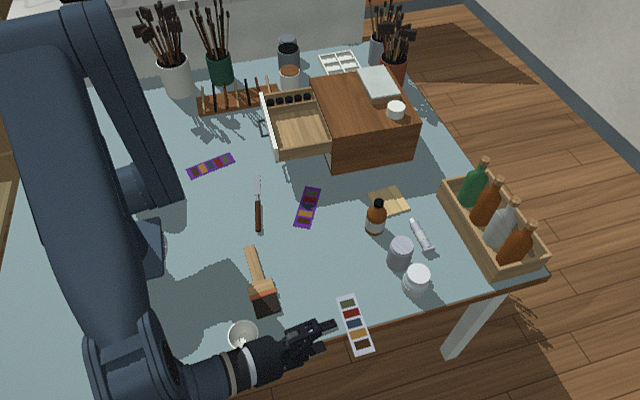

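The side view shows the panel resting across the rim at about (355,325), with the gripper off the edge at (310,340). Joint 6 is at its limit here, so I'll compute joint angles for the candidate grasp poses.

```bash
cat > ik.py <<'E'
from plan import *
from scipy.optimize import least_squares
d2=.369
def fk(q,d1=.06):
    h=-.2068+d1+d2;f=q[1]-q[2];ph=f+q[3]
    rad=np.array([np.cos(q[0]),np.sin(q[0]),0]);t=np.array([-rad[1],rad[0],0]);up=np.array([0,0,1.])
    r4=.0038+.3934*np.sin(q[1])+.5049*np.cos(f)+.0197*np.sin(f);z4=h+.3934*np.cos(q[1])-.5049*np.sin(f)+.0197*np.cos(f)
    u=np.cos(ph)*rad-np.sin(ph)*up;v=-np.sin(ph)*rad-np.cos(ph)*up   # v=tool x at q5=q6=0
    z=np.cos(q[4])*u+np.sin(q[4])*t;y=-np.sin(q[4])*u+np.cos(q[4])*t
    x=np.cos(q[5])*v+np.sin(q[5])*y  # about z: x->y (z = x cross y)
    j4=r4*rad+z4*up;j5=j4+d1*u
    return j5+d2*z,R.from_matrix(np.c_[x,np.cross(z,x),z]),j4,j5
def ik(p,r,q0,d1=.06):
    def f(q):
        P,Q,_,_=fk(q,d1);return np.r_[(P-p)*5,(Q.inv()*r).as_rotvec()]
    lo=[-2.91,-.99,-1.21,-2.12,-1.49,-4.5];hi=[2.91,1.94,1.42,2.29,1.47,4.5]
    s=least_squares(f,np.clip(q0,lo,hi),bounds=(lo,hi));return s.x,np.abs(s.fun).max()
def dirs(th,ps,flip):
    th,ps=np.radians(th),np.radians(ps);z=[np.cos(th)*np.cos(ps),np.cos(th)*np.sin(ps),-np.sin(th)]
    x=np.array([np.sin(ps),-np.cos(ps),0])*(-1 if flip else 1);return rot(z,x)
E
python3 - <<'E'
from ik import *
s=sense();P,Q,_,_=fk(s["q"]);p,r=pose();print("check",(P-p).round(3),(Q.inv()*r).as_rotvec().round(3))
g=np.array([.53,-.412,.01])
for d1 in(.04,.1):
 for fl in(0,1):
  for th in(10,15,20,30):
   for ps in(0,10,20):
    r=dirs(th,ps,fl);p=g+.019*r.as_matrix()[:,2]
    q0=np.array(s["q"]);q0[5]+=np.pi*fl
    q,e=ik(p,r,q0,d1);P,_,j4,j5=fk(q,d1)
    print(d1,fl,th,ps,q.round(2),"err",round(e,3),"j4",j4.round(3),"j5",j5.round(3)) if e<.02 else print(d1,fl,th,ps,"no",e)
E
```

```text
check [-0.014 -0.007  0.04 ] [-0. -0. -0.]
0.04 0 10 0 [-1.15  0.52 -0.65 -0.76  1.12 -1.94] err 0.0 j4 [ 0.17  -0.378  0.087] j5 [ 0.185 -0.412  0.071]
0.04 0 10 10 [-1.19  0.58 -0.49 -0.37  1.3  -2.26] err 0.0 j4 [ 0.179 -0.444  0.097] j5 [ 0.191 -0.472  0.071]
0.04 0 10 20 [-1.2   0.68 -0.26  0.5   1.39 -3.02] err 0.0 j4 [ 0.204 -0.525  0.11 ] j5 [ 0.206 -0.53   0.071]
0.04 0 15 0 [-1.13  0.43 -0.66 -0.52  1.07 -2.08] err 0.0 j4 [ 0.178 -0.381  0.122] j5 [ 0.192 -0.412  0.101]
0.04 0 15 10 [-1.17  0.51 -0.49 -0.12  1.23 -2.42] err 0.0 j4 [ 0.187 -0.447  0.131] j5 [ 0.197 -0.471  0.101]
0.04 0 15 20 [-1.19  0.62 -0.27  0.55  1.31 -3.01] err 0.0 j4 [ 0.21  -0.523  0.14 ] j5 [ 0.212 -0.528  0.101]
0.04 0 20 0 [-1.12  0.36 -0.65 -0.31  1.01 -2.18] err 0.0 j4 [ 0.188 -0.384  0.155] j5 [ 0.201 -0.412  0.13 ]
0.04 0 20 10 [-1.16  0.45 -0.49  0.06  1.15 -2.52] err 0.0 j4 [ 0.197 -0.449  0.163] j5 [ 0.206 -0.469  0.13 ]
0.04 0 20 20 [-1.17  0.57 -0.28  0.59  1.22 -3.  ] err 0.0 j4 [ 0.219 -0.52   0.169] j5 [ 0.221 -0.524  0.13 ]
0.04 0 30 0 [-1.07  0.24 -0.61  0.02  0.86 -2.31] err 0.0 j4 
[... 3530 characters left out ...]
8 -0.516  0.2  ] j5 [ 0.212 -0.528  0.101]
0.1 1 20 0 [-1.12  0.34 -0.76 -0.4   1.01  0.96] err 0.0 j4 [ 0.167 -0.343  0.194] j5 [ 0.201 -0.412  0.13 ]
0.1 1 20 10 [-1.16  0.41 -0.57  0.01  1.15  0.62] err 0.0 j4 [ 0.184 -0.419  0.213] j5 [ 0.206 -0.469  0.13 ]
0.1 1 20 20 [-1.17  0.55 -0.3   0.58  1.22  0.14] err 0.0 j4 [ 0.216 -0.512  0.229] j5 [ 0.221 -0.524  0.13 ]
0.1 1 30 0 [-1.07  0.2  -0.71 -0.03  0.86  0.83] err 0.0 j4 [ 0.196 -0.356  0.262] j5 [ 0.227 -0.412  0.185]
0.1 1 30 10 [-1.11  0.31 -0.53  0.28  0.98  0.53] err 0.0 j4 [ 0.212 -0.425  0.275] j5 [ 0.231 -0.465  0.185]
0.1 1 30 20 [-1.13  0.45 -0.31  0.65  1.04  0.19] err 0.0 j4 [ 0.238 -0.501  0.284] j5 [ 0.245 -0.516  0.185]
```

```bash
python3 - <<'E'
from ik import *
s=sense()
for th,ps in((15,0),(18,0),(18,5),(18,8),(25,5),(25,8)):
  for n,p in(("hi",[.478,-.425,.20]),("pre",[.478,-.42,.016]),("grasp",[.548,-.413,.003]),("lift",[.548,-.413,.12])):
    q,e=ik(np.array(p),dirs(th,ps,0),np.r_[np.array(s["q"])[:5],-2.5],.07);print(th,ps,n,q.round(2),round(e,3),fk(q,.07)[3].round(3))
E
```

```text
15 0 hi [-1.29 -0.08 -0.71  0.15  1.19 -2.31] 0.0 [ 0.122 -0.425  0.296]
15 0 pre [-1.29  0.35 -0.75 -0.33  1.19 -2.3 ] 0.0 [ 0.122 -0.42   0.112]
15 0 grasp [-1.14  0.44 -0.71 -0.58  1.07 -2.08] 0.0 [ 0.192 -0.413  0.099]
15 0 lift [-1.14  0.12 -0.74 -0.29  1.07 -2.08] 0.0 [ 0.192 -0.413  0.216]
18 0 hi [-1.28 -0.11 -0.68  0.28  1.15 -2.37] 0.0 [ 0.127 -0.425  0.314]
18 0 pre [-1.28  0.3  -0.74 -0.2   1.14 -2.37] 0.0 [ 0.127 -0.42   0.13 ]
18 0 grasp [-1.13  0.38 -0.71 -0.44  1.03 -2.15] 0.0 [ 0.197 -0.413  0.117]
18 0 lift [-1.13  0.08 -0.72 -0.15  1.03 -2.15] 0.0 [ 0.197 -0.413  0.234]
18 5 hi [-1.3  -0.01 -0.57  0.49  1.21 -2.59] 0.0 [ 0.128 -0.456  0.314]
18 5 pre [-1.29  0.35 -0.64  0.05  1.21 -2.58] 0.0 [ 0.128 -0.451  0.13 ]
18 5 grasp [-1.15  0.42 -0.62 -0.26  1.12 -2.3 ] 0.0 [ 0.198 -0.444  0.117]
18 5 lift [-1.15  0.15 -0.63  0.01  1.12 -2.3 ] 0.0 [ 0.198 -0.444  0.234]
18 8 hi [-1.3   0.05 -0.5   0.65  1.23 -2.74] 0.0 [ 0.13  -0.474  0.314]
18 8 pre [-1.3   0.39 -0.57  0.23  1.23 -2.74] 0.0 [ 0.13  -0.469  0.13 ]
18 8 grasp [-1.16  0.44 -0.56 -0.12  1.16 -2.41] 0.0 [ 0.2   -0.462  0.117]
18 8 lift [-1.16  0.19 -0.57  0.13  1.16 -2.41] 0.0 [ 0.2   -0.462  0.234]
25 5 hi [-1.26 -0.05 -0.51  0.67  1.08 -2.65] 0.0 [ 0.145 -0.454  0.356]
25 5 pre [-1.26  0.26 -0.62  0.24  1.08 -2.65] 0.0 [ 0.145 -0.449  0.172]
25 5 grasp [-1.12  0.32 -0.6  -0.01  1.01 -2.41] 0.0 [ 0.215 -0.442  0.159]
25 5 lift [-1.12  0.08 -0.57  0.26  1.01 -2.41] 0.0 [ 0.215 -0.442  0.276]
25 8 hi [-1.27  0.01 -0.44  0.78  1.11 -2.77] 0.0 [ 0.147 -0.472  0.356]
25 8 pre [-1.27  0.3  -0.56  0.37  1.11 -2.77] 0.0 [ 0.147 -0.467  0.172]
25 8 grasp [-1.13  0.36 -0.54  0.11  1.05 -2.51] 0.0 [ 0.217 -0.46   0.159]
25 8 lift [-1.13  0.13 -0.51  0.36  1.05 -2.51] 0.0 [ 0.217 -0.46   0.276]
```

```bash
python3 - <<'E'
from ik import *
r=dirs(18,6,0)
plan([([.478,-.423,.17],r,4),([.478,-.42,.003],r,8)])
E
```

```text
max 1.99 0.017
[[0.02, 0.43, 0.84], [0.0, 0.42, 0.84], [-0.0, 0.42, 0.84], [-0.02, 0.4, 0.85], [-0.04, 1.98, 0.65], [-0.04, 1.99, 0.65], [-0.04, 1.98, 0.65], [-0.03, 1.99, 0.65], [-0.04, 1.98, 0.65], [-0.04, 1.98, 0.65], [-0.04, 1.99, 0.64], [-0.04, 1.98, 0.65]]
[[-0.011, 0.016, 0.004], [-0.011, 0.017, 0.003], [-0.012, 0.016, 0.004], [-0.011, 0.017, 0.003], [0.0, -0.0, 0.0], [0.0, -0.0, 0.0], [0.0, -0.0, 0.0], [0.0, -0.0, 0.0], [0.0, -0.0, 0.0], [0.0, -0.0, 0.0], [0.0, -0.0, 0.0], [0.0, -0.0, 0.0]]
```

>>> {"fn": "servo_tool", "kwargs": {"linear": [[0, 0.4, 0.8], [0, 0.4, 0.8], [0, 0.4, 0.9], [0, 0.4, 0.9], [0, 2, 0.6], [0, 2, 0.6], [0, 2, 0.7], [0, 2, 0.7], [0, 2, 0.6], [0, 2, 0.6], [0, 2, 0.7], [0, 2, 0.6], [0, 0, 0]], "delta_rot": [[-0.011, 0.016, 0.004], [-0.011, 0.017, 0.003], [-0.012, 0.016, 0.004], [-0.011, 0.017, 0.003], [0, 0, 0], [0, 0, 0], [0, 0, 0], [0, 0, 0], [0, 0, 0], [0, 0, 0], [0, 0, 0], [0, 0, 0], [0, 0, 0]], "grip": [0, 0, 0, 0, 0, 0, 0, 0, 0, 0, 0, 0, 0]}}

```text
clock: 12.05
eef_pos: [0.4776, -0.4218, 0.0015]
orientation: [-0.438, 0.601, -0.542, 0.392]
ft_force: [0.9, -0.1, 0.3]
gripper_width: 0.0857
finger_force: 0.0
```

```bash
python3 - <<'E'
from ik import *
s=sense();print(s["clock"],np.round(s["q"],2),pose()[0].round(4),np.round(s["ft_force"],1))
c=camera("side");save(c,"s4");w=camera("wrist")
a=cv2.resize(c["color"][220:400,200:440],(480,360));b=cv2.resize(w["color"],(320,200));m=np.zeros((360,800,3),np.uint8);m[:,:480]=a;m[:200,480:]=b;cv2.imwrite("pics/m4.png",m[:,:,::-1])
plan([([.546,-.413,.003],dirs(18,6,0),8)])
E
```

```text
12.05 [-1.33  0.31 -0.61  0.26  1.23 -2.73] [ 0.4776 -0.4218  0.0015] [ 0.9 -0.1  0.3]
max 0.83 0.001
[[-0.04, -0.26, 0.82], [-0.04, -0.26, 0.82], [-0.04, -0.26, 0.82], [-0.04, -0.25, 0.82], [-0.04, -0.26, 0.82], [-0.04, -0.26, 0.82], [-0.03, -0.26, 0.83], [-0.04, -0.26, 0.82]]
[[-0.0, -0.0, 0.0], [-0.0, -0.0, 0.0], [-0.0, -0.0, 0.0], [-0.0, -0.0, 0.0], [-0.001, -0.0, 0.0], [0.0, -0.0, 0.0], [0.0, -0.0, 0.001], [0.0, -0.0, -0.0]]
```

View pics/m4.png

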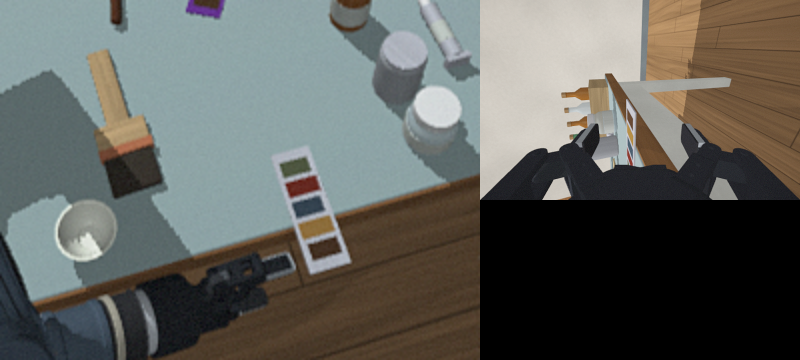

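The gripper is off the edge with the panel's end between its fingers. The panel's outer end is at crop (330,265), inside the finger line. Next I'll advance and close.

>>> {"fn": "servo_tool", "kwargs": {"linear": [[0, -0.3, 0.8], [0, -0.3, 0.8], [0, -0.2, 0.8], [-0.1, -0.2, 0.8], [-0.1, -0.3, 0.9], [0, -0.3, 0.8], [0, -0.2, 0.8], [-0.1, -0.2, 0.9], [0, 0, 0]], "delta_rot": [[0, 0, 0], [0, 0, 0], [0, 0, 0], [0, 0, 0], [0, 0, 0], [0, 0, 0], [0, 0, 0], [0, 0, 0], [0, 0, 0]], "grip": [0, 0, 0, 0, 0, 0, 0, 0, 0.3]}}

```text
clock: 13.28
eef_pos: [0.5463, -0.4128, 0.0019]
orientation: [-0.437, 0.601, -0.541, 0.394]
ft_force: [0.2, 0.1, -0.5]
gripper_width: 0.0697
finger_force: 0.0
```

>>> {"fn": "servo_tool", "kwargs": {"linear": [[0, 0, 0], [0, 0, 0], [0, 0, 0], [0, 0, 0], [0, 0, 0], [0, 0, 0], [0, 0, 0]], "delta_rot": [[0, 0, 0], [0, 0, 0], [0, 0, 0], [0, 0, 0], [0, 0, 0], [0, 0, 0], [0, 0, 0]], "grip": [0.5, 0.7, 0.85, 1, 1, 1, 1], "force": 50}}

```text
clock: 14.15
eef_pos: [0.5464, -0.4129, 0.0037]
orientation: [-0.439, 0.6, -0.54, 0.394]
ft_force: [1.0, 0.1, 5.1]
gripper_width: 0.0016
finger_force: 49.0
```

```bash
python3 - <<'E'
from ik import *
s=sense();print(s["clock"],np.round(s["q"],2),pose()[0].round(4),np.round(s["ft_force"],1))
c=camera("side");w=camera("wrist")
a=cv2.resize(c["color"][220:400,260:440],(480,480),interpolation=cv2.INTER_CUBIC);b=cv2.resize(w["color"],(320,200));m=np.zeros((480,800,3),np.uint8);m[:,:480]=a;m[:200,480:]=b;cv2.imwrite("pics/m5.png",m[:,:,::-1])
E
```

```text
14.15 [-1.19  0.34 -0.63 -0.1   1.16 -2.4 ] [ 0.5464 -0.4129  0.0037] [1.  0.1 5.1]
```

View pics/m5.png

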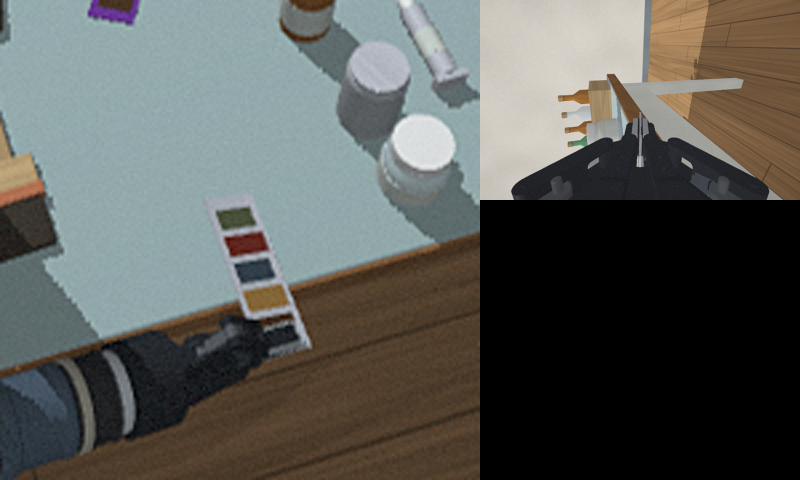

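The panel is gripped: the finger gap is about 2 mm at 49 N, with the pads on the outer end at crop (285,335). Next I'll lift it, and refine the drawer position numerically.

>>> {"fn": "servo_tool", "kwargs": {"linear": [[0, -0.5, -0.2], [0, -1.9, -0.6], [0, -2.9, -0.9], [0, -2.9, -0.9], [0, -2.9, -0.9], [0, -2.9, -0.9], [0, -2.9, -0.9], [0, -2.9, -0.9], [0, 0, 0]], "delta_rot": [[0, 0, 0], [0, 0, 0], [0, 0, 0], [0, 0, 0], [0, 0, 0], [0, 0, 0], [0, 0, 0], [0, 0, 0], [0, 0, 0]], "grip": [1, 1, 1, 1, 1, 1, 1, 1, 1]}}

```text
clock: 15.38
eef_pos: [0.5482, -0.4145, 0.2122]
orientation: [-0.435, 0.602, -0.54, 0.396]
ft_force: [0.4, -0.4, -0.3]
gripper_width: 0.0017
finger_force: 48.8
```

```bash
python3 - <<'E'
from ik import *
import pickle
C=pickle.load(open("c0.pkl","rb"));now={n:camera(n) for n in("top","side")}
for n,c,zz in(("top",C["top"],.147),("side",C["side"],.147)):
    im=c["color"].astype(int);P=np.array([proj(c,[x,y,.147]) for x in(.42,.52) for y in(.1,.42)])
    x0,y0=P.min(0).astype(int);x1,y1=P.max(0).astype(int)
    a=im[y0:y1,x0:x1];m=((a.min(2)>130)&(a[:,:,2]-a[:,:,0]<8)).astype(np.uint8)
    k,l,st,ce=cv2.connectedComponentsWithStats(m);i=1+np.argmax(st[1:,4])
    pts=np.argwhere(l==i)[:,::-1]+[x0,y0];r=cv2.minAreaRect(pts.astype(np.float32));bx=cv2.boxPoints(r)
    W=np.array([onz(c,*q,zz) for q in bx]);print(n,st[i],W.round(3).tolist())
# compartment floor (lit wood) vs yellowness in top view at z=.097
c=C["top"];im=c["color"].astype(int)
for x in(.53,.56):
  row=[im[tuple(proj(c,[x,y,.097])[::-1].round().astype(int))].tolist() for y in np.arange(.1,.38,.01)];print(x,[(round(y,2),int(v[0]),int(v[2])) for y,v in zip(np.arange(.1,.38,.01),row)])
s=sense();print(s["clock"],pose()[0].round(3),s["gripper_width"],np.round(s["ft_force"],2),np.round(s["wrist_torque"],3))
# panel in hand: swatch colours along predicted line in the side view
p,r=pose();M=r.as_matrix();w=now["side"]
for d in np.arange(-.02,.15,.01):
    X=p-.019*M[:,2]-d*M[:,0]-.001*M[:,1];u=proj(w,X).round().astype(int);print(round(d,3),u,w["color"][u[1],u[0]],end="; ")
E
```

```text
top [ 11  19  91   9 362] [[0.456, 0.394, 0.147], [0.469, 0.394, 0.147], [0.46, 0.134, 0.147], [0.447, 0.134, 0.147]]
side [ 15   9  19  60 285] [[0.454, 0.39, 0.147], [0.474, 0.393, 0.147], [0.463, 0.124, 0.147], [0.446, 0.123, 0.147]]
0.53 [(np.float64(0.1), 69, 80), (np.float64(0.11), 68, 77), (np.float64(0.12), 70, 77), (np.float64(0.13), 66, 56), (np.float64(0.14), 125, 65), (np.float64(0.15), 140, 75), (np.float64(0.16), 136, 70), (np.float64(0.17), 137, 71), (np.float64(0.18), 137, 72), (np.float64(0.19), 137, 72), (np.float64(0.2), 136, 72), (np.float64(0.21), 139, 70), (np.float64(0.22), 138, 72), (np.float64(0.23), 137, 73), (np.float64(0.24), 133, 69), (np.float64(0.25), 135, 71), (np.float64(0.26), 135, 68), (np.float64(0.27), 135, 70), (np.float64(0.28), 133, 67), (np.float64(0.29), 138, 74), (np.float64(0.3), 113, 60), (np.float64(0.31), 88, 46), (np.float64(0.32), 88, 43), (np.float64(0.33), 68, 34), (np.float64(0.34), 102, 49), (np.float64(0.35), 97, 50), (np.float64(0.36), 64, 39), (np.float64(0.37), 34, 21), (np.float64(0.38), 53, 29)]
0.56 [(np.float64(0.1), 64, 74
[... 677 characters left out ...]
4), 104, 55), (np.float64(0.35), 81, 44), (np.float64(0.36), 44, 27), (np.float64(0.37), 22, 22), (np.float64(0.38), 37, 23)]
15.475 [ 0.547 -0.413  0.207] 0.0013226830469243076 [-0.24  0.3  -0.54] [-0.088  1.085  0.03 ]
-0.02 [378 321] [146 167 170]; -0.01 [375 316] [71 76 80]; 0.0 [373 311] [40 43 47]; 0.01 [371 307] [28 34 38]; 0.02 [368 302] [55 37 22]; 0.03 [366 298] [145 128 114]; 0.04 [364 293] [134 103  57]; 0.05 [361 289] [159 159 160]; 0.06 [359 285] [45 60 69]; 0.07 [357 280] [46 58 71]; 0.08 [355 276] [156 150 155]; 0.09 [353 272] [93 36 22]; 0.1 [351 268] [91 40 29]; 0.11 [349 264] [55 67 38]; 0.12 [347 260] [83 93 78]; 0.13 [345 256] [168 173 183]; 0.14 [343 252] [156 168 174];
```

```bash
cat > tgt.py <<'E'
from ik import *
RP=R.from_rotvec([-np.radians(5),0,0])*dirs(45,2,0)
zt=RP.as_matrix()[:,2]
def T(h,dx=0): return np.array([.556+dx,.167,.097+h])+.019*zt
E
python3 - <<'E'
from tgt import *
s=sense();q=np.array(s["q"])
print(T(.03),RP.as_matrix().round(3).tolist())
for h in(.13,.03): 
    a,e=ik(T(h),RP,np.r_[.3,.3,-.3,.5,-.3,-1.8],.07);print(a.round(2),e)
plan([([.50,-.30,.28],dirs(25,4,0),6),([.48,0,.29],dirs(35,3,0),8),(T(.13),RP,6)])
E
```

```text
[0.56942684 0.16629615 0.11357523] [[0.035, -0.707, 0.707], [-0.996, -0.086, -0.037], [0.087, -0.702, -0.707]]
[ 0.53 -0.52 -0.65  0.74 -0.4  -1.26] 3.765826539492422e-11
[ 0.53 -0.45 -0.81  0.52 -0.4  -1.26] 3.1935565303342623e-13
max 3.76 0.03
[[-1.96, -0.96, -0.94], [-1.95, -0.94, -0.96], [-1.94, -0.92, -1.0], [-1.95, -0.89, -1.03], [-1.94, -0.87, -1.05], [-1.94, -0.85, -1.08], [-3.76, -0.12, -0.04], [-3.76, -0.11, -0.06], [-3.75, -0.11, -0.06], [-3.76, -0.11, -0.07], [-3.76, -0.09, -0.08], [-3.76, -0.09, -0.09], [-3.75, -0.09, -0.1], [-3.76, -0.07, -0.1], [-2.69, 0.1, 2.07], [-2.72, 0.02, 2.03], [-2.73, -0.06, 2.01], [-2.77, -0.15, 1.97], [-2.78, -0.24, 1.93], [-2.8, -0.31, 1.89]]
[[-0.02, 0.005, 0.002], [-0.02, 0.006, 0.001], [-0.021, 0.005, 0.002], [-0.02, 0.005, 0.002], [-0.02, 0.005, 0.002], [-0.02, 0.006, 0.001], [-0.022, 0.002, 0.001], [-0.022, 0.002, 0.001], [-0.022, 0.002, 0.001], [-0.021, 0.001, 0.002], [-0.022, 0.002, 0.001], [-0.022, 0.002, 0.001], [-0.022, 0.002, 0.001], [-0.022, 0.002, 0.001], [-0.03, 0.012, -0.009], [-0.029, 0.011, -0.01], [-0.03, 0.012, -0.009], [-0.03, 0.011, -0.009], [-0.029, 0.012, -0.009], [-0.03, 0.011, -0.01]]
```

```bash
python3 - <<'E'
from tgt import *
W=[([.56,-.28,.27],dirs(25,4,0),6),([.58,0,.28],dirs(38,3,0),8),(T(.13),RP,6)]
q=np.array(sense()["q"])
for p,r,n in W: q,e=ik(np.array(p),r,q,.07);print(q.round(2),round(e,4))
plan(W)
E
```

```text
[-0.93 -0.45 -0.72  0.44  0.87 -2.15] 0.0
[-0.05 -0.77 -0.74  0.7   0.08 -1.64] 0.0
[ 0.53 -0.52 -0.65  0.74 -0.4  -1.26] 0.0
max 3.48 0.029
[[-2.18, -1.12, 0.09], [-2.19, -1.12, 0.06], [-2.19, -1.12, 0.03], [-2.19, -1.12, -0.02], [-2.19, -1.1, -0.04], [-2.19, -1.11, -0.08], [-3.47, -0.32, 0.39], [-3.48, -0.33, 0.38], [-3.48, -0.34, 0.36], [-3.47, -0.34, 0.35], [-3.48, -0.35, 0.33], [-3.48, -0.35, 0.32], [-3.48, -0.36, 0.29], [-3.48, -0.36, 0.28], [-2.78, 0.89, 0.66], [-2.79, 0.86, 0.64], [-2.81, 0.81, 0.63], [-2.82, 0.78, 0.61], [-2.84, 0.74, 0.59], [-2.85, 0.7, 0.58]]
[[-0.02, 0.005, 0.002], [-0.02, 0.006, 0.001], [-0.021, 0.005, 0.002], [-0.02, 0.005, 0.002], [-0.02, 0.005, 0.002], [-0.02, 0.006, 0.001], [-0.028, 0.002, 0.001], [-0.029, 0.002, 0.001], [-0.028, 0.001, 0.002], [-0.029, 0.002, 0.001], [-0.028, 0.002, 0.001], [-0.028, 0.002, 0.001], [-0.029, 0.002, 0.001], [-0.028, 0.001, 0.002], [-0.021, 0.012, -0.009], [-0.021, 0.012, -0.009], [-0.021, 0.012, -0.009], [-0.021, 0.012, -0.009], [-0.021, 0.011, -0.009], [-0.021, 0.012, -0.009]]
```

>>> {"fn": "servo_tool", "kwargs": {"linear": [[-2.2, -1.1, 0.1], [-2.2, -1.1, 0.1], [-2.2, -1.1, 0], [-2.2, -1.1, 0], [-2.2, -1.1, 0], [-2.2, -1.1, -0.1], [-3.5, -0.3, 0.4], [-3.5, -0.3, 0.4], [-3.5, -0.3, 0.4], [-3.5, -0.3, 0.3], [-3.5, -0.4, 0.3], [-3.5, -0.4, 0.3], [-3.5, -0.4, 0.3], [-3.4, -0.4, 0.3], [-2.8, 0.9, 0.7], [-2.8, 0.9, 0.6], [-2.8, 0.8, 0.6], [-2.8, 0.8, 0.6], [-2.8, 0.7, 0.6], [-2.8, 0.7, 0.6]], "delta_rot": [[-0.02, 0.005, 0.002], [-0.02, 0.006, 0.001], [-0.021, 0.005, 0.002], [-0.02, 0.005, 0.002], [-0.02, 0.005, 0.002], [-0.02, 0.006, 0.001], [-0.028, 0.002, 0.001], [-0.029, 0.002, 0.001], [-0.028, 0.001, 0.002], [-0.029, 0.002, 0.001], [-0.028, 0.002, 0.001], [-0.028, 0.002, 0.001], [-0.029, 0.002, 0.001], [-0.028, 0.001, 0.002], [-0.021, 0.012, -0.009], [-0.021, 0.012, -0.009], [-0.021, 0.012, -0.009], [-0.021, 0.012, -0.009], [-0.021, 0.011, -0.009], [-0.021, 0.012, -0.009]], "grip": [1, 1, 1, 1, 1, 1, 1, 1, 1, 1, 1, 1, 1, 1, 1, 1, 1, 1, 1, 1]}}

```text
clock: 17.98
eef_pos: [0.5681, 0.1674, 0.2094]
orientation: [-0.244, 0.677, -0.629, 0.293]
ft_force: [0.1, 0.4, -0.4]
gripper_width: 0.0012
finger_force: 48.8
```

```bash
python3 - <<'E'
from tgt import *
s=sense();p,r=pose();print(s["clock"],p.round(4),T(.13).round(4),(r.inv()*RP).as_rotvec().round(3),s["gripper_width"],np.round(s["q"],2))
# pose of panel in hand: two views, swatch centroids by colour (saturated red / green) near prediction
M=r.as_matrix();out={}
C={n:camera(n) for n in("top","side")}
for n,c in C.items():
    hsv=cv2.cvtColor(c["color"],cv2.COLOR_RGB2HSV).astype(int)
    for col,d,lo,hi in(("red",.092,0,8),("green",.119,30,55),("blue",.065,98,125)):
        X=p-.019*M[:,2]-d*M[:,0];u=proj(c,X);H=hsv[...,0]
        m=((H>=lo)&(H<=hi)&(hsv[...,1]>70)&(hsv[...,2]>25)).astype(np.uint8)
        w=np.zeros_like(m);cv2.circle(w,tuple(u.round().astype(int).tolist()),12,1,-1);m&=w
        k,l,st,ce=cv2.connectedComponentsWithStats(m);i=1+np.argmax(st[1:,4]) if k>1 else 0
        out[n,col]=ce[i];print(n,col,"pred",u.round(1),"found",ce[i].round(1),st[i,4])
for col in("red","green","blue"):
    X,e=two(C["top"],out["top",col],C["side"],out["side",col]);print(col,X.round(4),round(e,4),"in tool",(M.T@(X-p)).round(4))
E
```

```text
17.975 [0.5681 0.1674 0.2094] [0.5694 0.1663 0.2136] [ 0.004 -0.001  0.003] 0.0012305053357128863 [ 0.31 -0.53 -0.66  0.69 -0.25 -1.44]
top red pred [210.4 179.3] found [213. 176.] 31
top green pred [200.8 179.6] found [203.7 176.6] 9
top blue pred [220.  179.1] found [221.6 177. ] 11
side red pred [295.8  94.8] found [298.4  95.6] 7
side green pred [293.2  89.9] found [299.  93.] 1
side blue pred [298.4  99.7] found [297.5  98. ] 4
red [0.5591 0.2528 0.2157] 0.0031 in tool [-0.0847 -0.0056 -0.0141]
green [0.5642 0.283  0.2001] 0.0048 in tool [-0.1159 -0.0011 -0.0006]
blue [0.5519 0.2255 0.23  ] 0.0073 in tool [-0.0565 -0.0081 -0.0283]
```

>>> {"fn": "servo_tool", "kwargs": {"linear": [[-0.1, 0.7, 0.7], [-0.1, 0.7, 0.7], [-0.1, 0.7, 0.7], [-0.1, 0.7, 0.7], [-0.1, 0.7, 0.7], [-0.1, 0.7, 0.7], [-0.1, 0.7, 0.7], [-0.1, 0.7, 0.7], [0, 0, 0]], "delta_rot": [[0, 0, 0], [0, 0, 0], [0, 0, 0], [0, 0, 0], [0, 0, 0], [0, 0, 0], [0, 0, 0], [0, 0, 0], [0, 0, 0]], "grip": [1, 1, 1, 1, 1, 1, 1, 1, 1]}}

```text
clock: 19.2
eef_pos: [0.5685, 0.1678, 0.132]
orientation: [-0.245, 0.677, -0.629, 0.293]
ft_force: [0.4, 0.4, -0.2]
gripper_width: 0.0013
finger_force: 48.8
```

>>> {"fn": "servo_tool", "kwargs": {"linear": [[0, 0.2, 0.2], [0, 0, 0]], "delta_rot": [[0, 0, 0], [0, 0, 0]], "grip": [1, 1]}}

```text
clock: 19.45
eef_pos: [0.5695, 0.1678, 0.1316]
orientation: [-0.247, 0.676, -0.629, 0.294]
ft_force: [0.3, 0.2, -0.6]
gripper_width: 0.0014
finger_force: 48.8
```

>>> {"fn": "servo_tool", "kwargs": {"linear": [[0, 0.2, 0.2], [0, 0, 0]], "delta_rot": [[0, 0, 0], [0, 0, 0]], "grip": [1, 1]}}

```text
clock: 19.7
eef_pos: [0.5693, 0.1674, 0.1283]
orientation: [-0.247, 0.676, -0.629, 0.294]
ft_force: [-0.3, 0.8, -0.7]
gripper_width: 0.0011
finger_force: 48.8
```

>>> {"fn": "servo_tool", "kwargs": {"linear": [[0, 0.2, 0.2], [0, 0, 0]], "delta_rot": [[0, 0, 0], [0, 0, 0]], "grip": [1, 1]}}

```text
clock: 19.95
eef_pos: [0.5694, 0.1672, 0.1255]
orientation: [-0.247, 0.676, -0.629, 0.294]
ft_force: [1.4, 0.1, -0.6]
gripper_width: 0.0012
finger_force: 49.0
```

>>> {"fn": "servo_tool", "kwargs": {"linear": [[0, 0.2, 0.2], [0, 0, 0]], "delta_rot": [[0, 0, 0], [0, 0, 0]], "grip": [1, 1]}}

```text
clock: 20.2
eef_pos: [0.5694, 0.167, 0.1227]
orientation: [-0.247, 0.676, -0.629, 0.294]
ft_force: [0.3, 0.4, -0.0]
gripper_width: 0.0012
finger_force: 49.0
```

>>> {"fn": "servo_tool", "kwargs": {"linear": [[0, 0.1, 0.1], [0, 0, 0]], "delta_rot": [[0, 0, 0], [0, 0, 0]], "grip": [1, 1]}}

```text
clock: 20.45
eef_pos: [0.5696, 0.167, 0.122]
orientation: [-0.247, 0.676, -0.629, 0.294]
ft_force: [-1.0, 0.3, 1.3]
gripper_width: 0.0014
finger_force: 49.2
```

>>> {"fn": "servo_tool", "kwargs": {"linear": [[0, 0.1, 0.1], [0, 0, 0]], "delta_rot": [[0, 0, 0], [0, 0, 0]], "grip": [1, 1]}}

```text
clock: 20.7
eef_pos: [0.57, 0.1669, 0.1212]
orientation: [-0.247, 0.676, -0.629, 0.294]
ft_force: [-1.4, -0.4, 3.5]
gripper_width: 0.0011
finger_force: 49.4
```

>>> {"fn": "servo_tool", "kwargs": {"linear": [[0, 0.1, 0.1], [0, 0.16, 0.16], [0, 0.16, 0.16], [0, 0.16, 0.16], [0, 0, 0]], "delta_rot": [[0, -0.0125, 0.0125], [0, -0.0125, 0.0125], [0, -0.0125, 0.0125], [0, -0.0125, 0.0125], [0, 0, 0]], "grip": [1, 1, 1, 1, 1]}}

```text
clock: 21.32
eef_pos: [0.5695, 0.1659, 0.1119]
orientation: [-0.27, 0.667, -0.64, 0.271]
ft_force: [0.8, -2.3, 3.2]
gripper_width: 0.0014
finger_force: 49.3
```

>>> {"fn": "servo_tool", "kwargs": {"linear": [[0, -0.1, 0], [0, -0.1, 0], [0, -0.1, 0], [0, -0.1, 0], [0, -0.1, 0], [0, -0.1, 0], [0, -0.2, 0], [0, -0.2, 0], [0, -0.2, 0], [0, -0.2, 0], [0, -0.2, 0], [0, -0.2, 0], [0, -0.2, 0], [0, -0.2, 0], [0, 0, 0], [0, 0, 0]], "delta_rot": [[0, 0, 0], [0, 0, 0], [0, 0, 0], [0, 0, 0], [0, 0, 0], [0, 0, 0], [0, 0, 0], [0, 0, 0], [0, 0, 0], [0, 0, 0], [0, 0, 0], [0, 0, 0], [0, 0, 0], [0, 0, 0], [0, 0, 0], [0, 0, 0]], "grip": [0.98, 0.96, 0.94, 0.92, 0.9, 0.87, 0.83, 0.79, 0.75, 0.7, 0.65, 0.6, 0.55, 0.5, 0.5, 0.5], "force": 20}}

```text
clock: 23.32
eef_pos: [0.5849, 0.1671, 0.1273]
orientation: [-0.27, 0.667, -0.639, 0.271]
ft_force: [-0.4, 0.5, 1.1]
gripper_width: 0.0427
finger_force: 0.1
```

```bash
cat > look.py <<'E'
from tgt import *
def sw(c,z=.1):
    """coloured swatch blobs inside compartment region, cast at z"""
    P=np.array([proj(c,[x,y,.1]) for x in(.46,.64) for y in(.12,.34)]);x0,y0=P.min(0).astype(int);x1,y1=P.max(0).astype(int)
    im=c["color"][y0:y1,x0:x1];hsv=cv2.cvtColor(im,cv2.COLOR_RGB2HSV).astype(int)
    for n,lo,hi in(("red",0,7),("green",32,60),("blue",98,125)):
        m=((hsv[...,0]>=lo)&(hsv[...,0]<=hi)&(hsv[...,1]>70)&(hsv[...,2]>25)).astype(np.uint8)
        k,l,st,ce=cv2.connectedComponentsWithStats(m)
        for i in np.argsort(-st[1:,4])[:3]+1:
            if st[i,4]>=6: print(n,st[i,4],(ce[i]+[x0,y0]).round(1),onz(c,*(ce[i]+[x0,y0]),z).round(3))
    m=((im.min(2)>120)).astype(np.uint8);k,l,st,ce=cv2.connectedComponentsWithStats(m)
    for i in np.argsort(-st[1:,4])[:3]+1: print("white",st[i,4],onz(c,*(ce[i]+[x0,y0]),z).round(3))
if __name__=="__main__":
    s=sense();p,r=pose();print(s["clock"],p.round(4),np.round(s["ft_force"],1),s["gripper_width"],s["finger_force"],r.as_matrix().round(3).tolist())
    for n in("top","side"): print(n);sw(camera(n))
E
python3 look.py
```

```text
23.325 [0.5849 0.1671 0.1273] [-0.4  0.5  1.1] 0.04272567940108677 0.06789184651779578 [[0.036, -0.708, 0.706], [-0.999, -0.037, 0.014], [0.017, -0.706, -0.708]]
top
red 37 [221.8 182. ] [0.568 0.257 0.1  ]
green 15 [213.3 182.5] [0.566 0.283 0.1  ]
blue 53 [235.  215.4] [0.466 0.21  0.1  ]
blue 12 [230.8 181.2] [0.571 0.23  0.1  ]
white 135 [0.464 0.299 0.1  ]
white 4 [0.463 0.148 0.1  ]
side
blue 13 [306.  127.2] [0.575 0.242 0.1  ]
blue 10 [264.  106.1] [0.47  0.377 0.1  ]
blue 10 [286.3 104.8] [0.541 0.363 0.1  ]
white 414 [0.448 0.199 0.1  ]
white 21 [0.564 0.212 0.1  ]
white 7 [0.59  0.192 0.1  ]
```

>>> {"fn": "servo_tool", "kwargs": {"linear": [[0, 0.35, -0.35], [0, 0.35, -0.35], [0, 0.35, -0.35], [0, 0.35, -0.35], [0, 0.35, -0.35], [0, 0.35, -0.35], [0, 0, 0]], "delta_rot": [[0, 0, 0], [0, 0, 0], [0, 0, 0], [0, 0, 0], [0, 0, 0], [0, 0, 0], [0, 0, 0]], "grip": [0.5, 0.5, 0.5, 0.5, 0.5, 0.5, 0.5]}}

```text
clock: 24.3
eef_pos: [0.5554, 0.1664, 0.1283]
orientation: [-0.27, 0.667, -0.639, 0.271]
ft_force: [-0.1, 0.7, 4.4]
gripper_width: 0.0426
finger_force: 0.1
```

```bash
python3 look.py
```

```text
24.3 [0.5554 0.1664 0.1283] [-0.1  0.7  4.4] 0.042624796232388615 0.0723964512872044 [[0.036, -0.706, 0.707], [-0.999, -0.037, 0.014], [0.016, -0.707, -0.707]]
top
red 47 [221.9 187.4] [0.551 0.256 0.1  ]
green 18 [213.3 188.2] [0.548 0.282 0.1  ]
blue 24 [230.5 187.7] [0.551 0.229 0.1  ]
side
blue 22 [300.8 129.4] [0.557 0.237 0.1  ]
blue 6 [275.7 111.5] [0.501 0.34  0.1  ]
white 198 [0.438 0.188 0.1  ]
white 38 [0.543 0.208 0.1  ]
white 21 [0.574 0.199 0.1  ]
```

>>> {"fn": "servo_tool", "kwargs": {"linear": [[0, -0.1, -0.2], [0, 0.35, -0.35], [0, 0.35, -0.35], [0, 0.35, -0.35], [0, 0, -0.3], [0, 0, -0.5], [0, 0, -1], [0, 0, -2], [0, 0, -3], [0, 0, -4], [0, -1, -4], [0, 0, 0]], "delta_rot": [[0, 0, 0], [0, 0, 0], [0, 0, 0], [0, 0, 0], [0, 0, 0], [0, 0, 0], [0, 0, 0], [0, 0, 0], [0, 0, 0], [0, 0, 0], [0, 0, 0], [0, 0, 0]], "grip": [0.5, 0.5, 0.5, 0.5, 0.5, 0.5, 0.5, 0.5, 0.5, 0.5, 0.5, 0.5]}}

```text
clock: 25.9
eef_pos: [0.4429, 0.1647, 0.2483]
orientation: [-0.274, 0.666, -0.638, 0.273]
ft_force: [0.3, -0.2, 1.0]
gripper_width: 0.0427
finger_force: 0.0
```

```bash
python3 look.py; python3 - <<'E'
from tgt import *
# panel corners: mask metallic/swatches vs wood in compartment (wood: r-b large)
import pickle
C=pickle.load(open("c0.pkl","rb"))
for n in("top","side"):
    c=camera(n);P=np.array([proj(c,[x,y,.1]) for x in(.475,.615) for y in(.14,.32)]);x0,y0=P.min(0).astype(int);x1,y1=P.max(0).astype(int)
    d=np.abs(c["color"][y0:y1,x0:x1].astype(int)-C[n]["color"][y0:y1,x0:x1].astype(int)).max(2)
    m=cv2.morphologyEx((d>28).astype(np.uint8),cv2.MORPH_CLOSE,np.ones((3,3)))
    k,l,st,ce=cv2.connectedComponentsWithStats(m);i=1+np.argmax(st[1:,4])
    pts=(np.argwhere(l==i)[:,::-1]+[x0,y0]).astype(np.float32);bx=cv2.boxPoints(cv2.minAreaRect(pts));W=np.array([onz(c,*q,.099) for q in bx])
    print(n,st[i,4],W.round(3).tolist(),W.mean(0).round(3),[np.linalg.norm(W[j]-W[j-1]).round(3) for j in range(4)])
E
```

```text
25.9 [0.4429 0.1647 0.2483] [ 0.3 -0.2  1. ] 0.042674775538926124 0.0 [[0.037, -0.701, 0.713], [-0.999, -0.035, 0.017], [0.013, -0.713, -0.701]]
top
red 66 [222.3 194.4] [0.529 0.253 0.1  ]
green 22 [214.  195.6] [0.525 0.278 0.1  ]
blue 27 [231.2 194.7] [0.529 0.226 0.1  ]
white 110 [0.522 0.279 0.1  ]
white 78 [0.537 0.166 0.1  ]
white 38 [0.624 0.203 0.1  ]
side
red 46 [291.8 128. ] [0.532 0.25  0.1  ]
green 25 [288.4 122.9] [0.527 0.276 0.1  ]
blue 33 [294.3 133.5] [0.533 0.224 0.1  ]
white 244 [0.532 0.239 0.1  ]
white 153 [0.63  0.244 0.1  ]
white 59 [0.432 0.192 0.1  ]
top 862 [[0.549, 0.307, 0.099], [0.568, 0.155, 0.099], [0.515, 0.147, 0.099], [0.496, 0.299, 0.099]] [0.532 0.227 0.099] [np.float64(0.053), np.float64(0.154), np.float64(0.053), np.float64(0.153)]
side 480 [[0.5, 0.295, 0.099], [0.553, 0.319, 0.099], [0.565, 0.175, 0.099], [0.516, 0.156, 0.099]] [0.534 0.236 0.099] [np.float64(0.141), np.float64(0.058), np.float64(0.144), np.float64(0.053)]
```

The panel lies flat in the compartment: the top view gives 153×53 mm, centred at (0.532,0.228), and both views agree. Next I'll close the gripper and go to the drawer front.

```bash
python3 - <<'E'
from tgt import *
D=rot([0,0,-1],[-1,0,0])
W=[([.40,.258,.24],D,14),([.405,.258,.129],D,5)]
q=np.array(sense()["q"])
for p,r,n in W+[([.625,.25,.129],D,1)]: q,e=ik(np.array(p),r,q,.07);print(q.round(2),round(e,4))
plan(W)
c=camera("top");im=c["color"].astype(int);P=np.array([proj(c,[x,y,.147]) for x in(.42,.50) for y in(.1,.42)])
x0,y0=P.min(0).astype(int);x1,y1=P.max(0).astype(int);a=im[y0:y1,x0:x1];m=((a.min(2)>130)&(a[:,:,2]-a[:,:,0]<8)).astype(np.uint8)
k,l,st,ce=cv2.connectedComponentsWithStats(m);i=1+np.argmax(st[1:,4]);pts=np.argwhere(l==i)[:,::-1]+[x0,y0]
print("front",[onz(c,*b,.147).round(3).tolist() for b in cv2.boxPoints(cv2.minAreaRect(pts.astype(np.float32)))])
E
```

```text
[ 0.57 -0.08 -0.01  1.64 -0.    0.57] 0.0
[ 0.57 -0.07 -0.22  1.42  0.    0.57] 0.0
[0.38 0.43 0.35 1.49 0.   0.38] 0.0
max 2.22 0.109
[[-0.68, 0.18, -0.2], [-0.65, 0.27, -0.23], [-0.61, 0.35, -0.23], [-0.56, 0.42, -0.25], [-0.49, 0.48, -0.25], [-0.43, 0.55, -0.24], [-0.35, 0.6, -0.24], [-0.28, 0.65, -0.23], [-0.19, 0.68, -0.2], [-0.11, 0.7, -0.18], [-0.03, 0.73, -0.16], [0.06, 0.72, -0.12], [0.14, 0.72, -0.08], [0.23, 0.7, -0.05], [-0.1, 0.0, 2.22], [-0.1, 0.0, 2.22], [-0.1, 0.0, 2.22], [-0.1, 0.0, 2.22], [-0.1, 0.0, 2.22]]
[[-0.044, 0.044, 0.109], [-0.044, 0.043, 0.109], [-0.044, 0.044, 0.108], [-0.044, 0.044, 0.109], [-0.044, 0.044, 0.109], [-0.044, 0.043, 0.109], [-0.044, 0.044, 0.109], [-0.044, 0.044, 0.109], [-0.044, 0.044, 0.108], [-0.044, 0.043, 0.109], [-0.044, 0.044, 0.109], [-0.044, 0.044, 0.109], [-0.044, 0.044, 0.109], [-0.044, 0.043, 0.108], [-0.0, 0.0, 0.0], [-0.0, 0.0, 0.0], [-0.0, 0.0, 0.0], [-0.0, 0.0, 0.0], [-0.0, 0.0, 0.0]]
front [[0.426, 0.394, 0.147], [0.439, 0.394, 0.147], [0.433, 0.224, 0.147], [0.42, 0.224, 0.147]]
```

```bash
python3 - <<'E'
from tgt import *
D=rot([0,0,-1],[-1,0,0])
plan([([.37,.256,.23],D,14),([.37,.256,.129],D,5)])
E
```

```text
max 2.02 0.109
[[-0.68, 0.39, -0.31], [-0.62, 0.46, -0.31], [-0.55, 0.55, -0.32], [-0.47, 0.62, -0.32], [-0.39, 0.68, -0.3], [-0.3, 0.72, -0.29], [-0.2, 0.77, -0.27], [-0.11, 0.8, -0.24], [-0.01, 0.81, -0.21], [0.08, 0.82, -0.17], [0.18, 0.81, -0.13], [0.28, 0.79, -0.08], [0.36, 0.75, -0.04], [0.44, 0.72, 0.01], [0.0, -0.0, 2.02], [0.0, -0.0, 2.02], [0.0, -0.0, 2.02], [0.0, -0.0, 2.02], [0.0, -0.0, 2.02]]
[[-0.044, 0.044, 0.109], [-0.044, 0.043, 0.109], [-0.044, 0.044, 0.108], [-0.044, 0.044, 0.109], [-0.044, 0.043, 0.109], [-0.044, 0.044, 0.109], [-0.044, 0.044, 0.109], [-0.044, 0.043, 0.109], [-0.044, 0.044, 0.108], [-0.044, 0.044, 0.109], [-0.044, 0.043, 0.109], [-0.044, 0.044, 0.109], [-0.044, 0.044, 0.109], [-0.044, 0.043, 0.108], [0.0, 0.0, 0.0], [0.0, 0.0, 0.0], [0.0, 0.0, 0.0], [0.0, 0.0, 0.0], [0.0, 0.0, 0.0]]
```

>>> {"fn": "servo_tool", "kwargs": {"linear": [[-0.7, 0.4, -0.3], [-0.6, 0.5, -0.3], [-0.6, 0.5, -0.3], [-0.5, 0.6, -0.3], [-0.4, 0.7, -0.3], [-0.3, 0.7, -0.3], [-0.2, 0.8, -0.3], [-0.1, 0.8, -0.2], [0, 0.8, -0.2], [0.1, 0.8, -0.2], [0.2, 0.8, -0.1], [0.3, 0.8, -0.1], [0.4, 0.7, 0], [0.4, 0.7, 0], [0, 0, 0]], "delta_rot": [[-0.044, 0.044, 0.109], [-0.044, 0.043, 0.109], [-0.044, 0.044, 0.108], [-0.044, 0.044, 0.109], [-0.044, 0.043, 0.109], [-0.044, 0.044, 0.109], [-0.044, 0.044, 0.109], [-0.044, 0.043, 0.109], [-0.044, 0.044, 0.108], [-0.044, 0.044, 0.109], [-0.044, 0.043, 0.109], [-0.044, 0.044, 0.109], [-0.044, 0.044, 0.109], [-0.044, 0.043, 0.108], [0, 0, 0]], "grip": [1, 1, 1, 1, 1, 1, 1, 1, 1, 1, 1, 1, 1, 1, 1]}}

```text
clock: 28.02
eef_pos: [0.3708, 0.2551, 0.2298]
orientation: [0.0, -0.0, 1.0, -0.0]
ft_force: [0.8, 0.0, -0.5]
gripper_width: 0.0001
finger_force: 0.0
```

```bash
python3 - <<'E'
from tgt import *
D=rot([0,0,-1],[-1,0,0])
s=sense();p,r=pose();print(s["clock"],p.round(4),(r.inv()*D).as_rotvec().round(3),np.round(s["q"],2))
for n in("side","top"):
    c=camera(n);im=c["color"].astype(int);P=np.array([proj(c,[x,y,.147]) for x in(.39,.50) for y in(.1,.42)])
    x0,y0=P.min(0).astype(int);x1,y1=P.max(0).astype(int);a=im[y0:y1,x0:x1];m=((a.min(2)>130)&(a[:,:,2]-a[:,:,0]<8)).astype(np.uint8)
    k,l,st,ce=cv2.connectedComponentsWithStats(m);i=1+np.argmax(st[1:,4]);pts=np.argwhere(l==i)[:,::-1]+[x0,y0]
    print("front",n,[onz(c,*b,.147).round(3).tolist() for b in cv2.boxPoints(cv2.minAreaRect(pts.astype(np.float32)))])
import look
look.sw(c)
plan([([.37,.256,.129],D,5)])
E
```

```text
28.025 [0.3708 0.2551 0.2298] [-0.     0.001  0.   ] [ 0.45 -0.15 -0.09  1.63 -0.    0.45]
front side [[0.426, 0.394, 0.147], [0.442, 0.395, 0.147], [0.433, 0.135, 0.147], [0.419, 0.134, 0.147]]
front top [[0.425, 0.374, 0.147], [0.438, 0.374, 0.147], [0.431, 0.167, 0.147], [0.418, 0.167, 0.147]]
red 63 [222.5 194.5] [0.529 0.252 0.1  ]
green 24 [214.  195.5] [0.525 0.278 0.1  ]
blue 27 [231.3 194.9] [0.529 0.226 0.1  ]
white 145 [0.521 0.27  0.1  ]
white 96 [0.539 0.168 0.1  ]
white 39 [0.624 0.203 0.1  ]
max 2.03 0.001
[[0.02, 0.01, 2.03], [0.01, 0.02, 2.03], [0.02, 0.01, 2.03], [0.01, 0.01, 2.03], [0.01, 0.01, 2.03]]
[[-0.0, 0.0, 0.0], [-0.0, 0.001, 0.001], [-0.0, 0.0, 0.0], [-0.0, 0.001, 0.0], [-0.0, 0.0, 0.001]]
```

>>> {"fn": "servo_tool", "kwargs": {"linear": [[0, 0, 2], [0, 0, 2], [0, 0, 2], [0, 0, 2], [0, 0, 2], [-1, 0, 0], [-1, 0, 0], [-1, 0, 0], [-0.5, 0, 0], [-0.5, 0, 0], [-0.5, 0, 0]], "delta_rot": [[0, 0, 0], [0, 0, 0], [0, 0, 0], [0, 0, 0], [0, 0, 0], [0, 0, 0], [0, 0, 0], [0, 0, 0], [0, 0, 0], [0, 0, 0], [0, 0, 0]], "grip": [1, 1, 1, 1, 1, 1, 1, 1, 1, 1, 1]}}

```text
clock: 29.5
eef_pos: [0.4159, 0.256, 0.1319]
orientation: [0.001, -0.0, 1.0, 0.001]
ft_force: [-0.6, -0.3, 0.8]
gripper_width: 0.0
finger_force: 0.7
```

>>> {"fn": "servo_tool", "kwargs": {"linear": [[-0.5, 0, 0], [-0.8, 0, 0], [-1, 0, 0], [-1, 0, 0], [-1, 0, 0], [-1.2, 0, 0], [-1.2, 0, 0], [-1.2, 0, 0], [-1.2, 0, 0], [-1.2, 0, 0], [-1, 0, 0], [-1, 0, 0]], "delta_rot": [[0, 0, 0], [0, 0, 0], [0, 0, 0], [0, 0, 0], [0, 0, 0], [0, 0, 0], [0, 0, 0], [0, 0, 0], [0, 0, 0], [0, 0, 0], [0, 0, 0], [0, 0, 0]], "grip": [1, 1, 1, 1, 1, 1, 1, 1, 1, 1, 1, 1]}}

```text
clock: 31.0
eef_pos: [0.5396, 0.2561, 0.1323]
orientation: [0.002, -0.0, 1.0, 0.001]
ft_force: [-1.9, -1.1, 0.1]
gripper_width: 0.0001
finger_force: 0.8
```

>>> {"fn": "servo_tool", "kwargs": {"linear": [[-1.2, 0, 0], [-1.2, 0, 0], [-1.2, 0, 0], [-1, 0, 0], [-0.7, 0, 0], [-0.4, 0, 0], [0, 0, 0]], "delta_rot": [[0, 0, 0], [0, 0, 0], [0, 0, 0], [0, 0, 0], [0, 0, 0], [0, 0, 0], [0, 0, 0]], "grip": [1, 1, 1, 1, 1, 1, 1]}}

```text
clock: 31.88
eef_pos: [0.5966, 0.2565, 0.1326]
orientation: [0.002, -0.0, 1.0, 0.001]
ft_force: [0.5, 0.8, -0.6]
gripper_width: 0.0001
finger_force: 0.0
```

>>> {"fn": "servo_tool", "kwargs": {"linear": [[-0.4, 0, 0], [-0.4, 0, 0], [0, 0, 0]], "delta_rot": [[0, 0, 0], [0, 0, 0], [0, 0, 0]], "grip": [1, 1, 1]}}

```text
clock: 32.25
eef_pos: [0.6046, 0.2563, 0.1326]
orientation: [0.002, -0.0, 1.0, 0.001]
ft_force: [1.3, -0.0, 0.3]
gripper_width: -0.0001
finger_force: 0.0
```

>>> {"fn": "servo_tool", "kwargs": {"linear": [[-0.2, 0, 0], [-0.2, 0, 0], [0, 0, 0]], "delta_rot": [[0, 0, 0], [0, 0, 0], [0, 0, 0]], "grip": [1, 1, 1]}}

```text
clock: 32.62
eef_pos: [0.6083, 0.2562, 0.1325]
orientation: [0.002, -0.0, 1.0, 0.001]
ft_force: [-0.4, 0.1, 0.6]
gripper_width: -0.0
finger_force: 0.2
```

>>> {"fn": "servo_tool", "kwargs": {"linear": [[-0.2, 0, 0], [-0.2, 0, 0], [0, 0, 0]], "delta_rot": [[0, 0, 0], [0, 0, 0], [0, 0, 0]], "grip": [1, 1, 1]}}

```text
clock: 33.0
eef_pos: [0.6088, 0.2561, 0.1325]
orientation: [-0.001, -0.001, 1.0, 0.001]
ft_force: [-8.7, -0.9, 4.8]
gripper_width: -0.0
finger_force: 4.3
```

>>> {"fn": "servo_tool", "kwargs": {"linear": [[-0.2, 0, 0], [-0.2, 0, 0], [0, 0, 0]], "delta_rot": [[0, 0, 0], [0, 0, 0], [0, 0, 0]], "grip": [1, 1, 1]}}

```text
clock: 33.38
eef_pos: [0.6088, 0.2561, 0.1326]
orientation: [-0.005, -0.001, 1.0, 0.0]
ft_force: [-17.8, -2.5, 9.0]
gripper_width: -0.0002
finger_force: 8.9
```

>>> {"fn": "servo_tool", "kwargs": {"linear": [[0.5, 0, 0], [1, 0, 0], [2, 0, 0], [4, 0, 0], [4, 0, -2], [4, 0, -4], [2, 0, -4], [0, 0, 0]], "delta_rot": [[0, 0, 0], [0, 0, 0], [0, 0, 0], [0, 0, 0], [0, 0, 0], [0, 0, 0], [0, 0, 0], [0, 0, 0]], "grip": [1, 1, 1, 1, 1, 1, 1, 1]}}

```text
clock: 34.38
eef_pos: [0.4418, 0.257, 0.237]
orientation: [0.007, -0.001, 1.0, 0.003]
ft_force: [0.9, -0.6, 0.7]
gripper_width: 0.0
finger_force: 0.0
```

```bash
python3 - <<'E'
from tgt import *
import pickle
C=pickle.load(open("c0.pkl","rb"))
s=sense();print(s["clock"],np.round(s["eef_pos"],3),np.round(s["ft_force"],1))
for n in("top","side"):
    c=camera(n);im=c["color"].astype(int);P=np.array([proj(c,[x,y,.147]) for x in(.56,.68) for y in(.1,.41)])
    x0,y0=P.min(0).astype(int);x1,y1=P.max(0).astype(int);a=im[y0:y1,x0:x1];m=((a.min(2)>110)&(np.abs(a[:,:,2]-a[:,:,0])<20)).astype(np.uint8)
    k,l,st,ce=cv2.connectedComponentsWithStats(m)
    if k>1:
        i=1+np.argmax(st[1:,4]);pts=np.argwhere(l==i)[:,::-1]+[x0,y0]
        print("front",n,st[i,4],[onz(c,*b,.147).round(3).tolist() for b in cv2.boxPoints(cv2.minAreaRect(pts.astype(np.float32)))])
    # scenery changes outside drawer/panel/arm
    d=(np.abs(im-C[n]["color"].astype(int)).max(2)>45).astype(np.uint8);d=cv2.morphologyEx(d,cv2.MORPH_OPEN,np.ones((3,3)))
    k,l,st,ce=cv2.connectedComponentsWithStats(d);print(n,[(st[i].tolist(),onz(c,*ce[i]).round(2)[:2].tolist()) for i in range(1,k) if st[i,4]>12])
E
```

```text
34.375 [0.442 0.257 0.237] [ 0.9 -0.6  0.7]
front top 861 [[0.582, 0.447, 0.147], [0.685, 0.421, 0.147], [0.576, 0.095, 0.147], [0.476, 0.125, 0.147]]
top [([394, 141, 16, 15, 203], [0.72, -0.32]), ([370, 151, 8, 6, 39], [0.7, -0.22]), ([81, 157, 224, 243, 20405], [0.29, 0.38]), ([198, 161, 12, 4, 46], [0.65, 0.35]), ([220, 162, 6, 3, 18], [0.65, 0.28]), ([140, 173, 3, 5, 15], [0.6, 0.55]), ([278, 209, 139, 91, 4109], [0.4, -0.17]), ([371, 211, 5, 10, 50], [0.49, -0.22]), ([227, 216, 11, 3, 33], [0.47, 0.24]), ([241, 217, 12, 3, 36], [0.47, 0.19]), ([116, 238, 32, 46, 1242], [0.32, 0.56]), ([226, 247, 68, 39, 1273], [0.32, 0.15]), ([352, 255, 23, 21, 318], [0.33, -0.2]), ([206, 268, 5, 6, 26], [0.3, 0.31]), ([355, 308, 27, 13, 163], [0.18, -0.21]), ([57, 312, 64, 40, 1384], [0.1, 0.67]), ([4, 326, 7, 6, 32], [0.1, 0.92]), ([0, 327, 97, 73, 3342], [-0.02, 0.82]), ([335, 340, 84, 60, 2706], [-0.01, -0.24])]
front side 241 [[0.612, 0.367, 0.147], [0.628, 0.372, 0.147], [0.618, 0.097, 0.147], [0.604, 0.093, 0.147]]
side [([18, 0, 105, 52, 2439], [-0.27, 1.36]), ([124, 0, 27, 12, 206], [0
[... 672 characters left out ...]
]), ([218, 152, 6, 4, 21], [0.3, 0.31]), ([210, 162, 48, 50, 1124], [0.33, 0.15]), ([0, 180, 12, 36, 311], [-0.35, 0.31]), ([113, 182, 24, 36, 450], [0.01, 0.2]), ([227, 195, 88, 169, 5826], [0.38, -0.19]), ([301, 206, 119, 139, 4035], [0.6, -0.25]), ([251, 213, 4, 4, 15], [0.36, 0.03]), ([112, 235, 4, 4, 14], [-0.03, 0.07]), ([390, 236, 23, 18, 275], [0.72, -0.18]), ([86, 238, 25, 6, 82], [-0.07, 0.06]), ([307, 242, 18, 26, 314], [0.49, -0.14]), ([407, 263, 24, 21, 386], [0.74, -0.27]), ([313, 268, 15, 8, 97], [0.49, -0.2]), ([317, 276, 13, 9, 89], [0.49, -0.22]), ([77, 286, 98, 109, 5020], [-0.01, -0.24]), ([188, 293, 24, 34, 326], [0.18, -0.21]), ([182, 334, 43, 43, 1002], [0.18, -0.33])]
```

```bash
python3 -c "
from cell import finish_job;print(finish_job())"
```

```text
the job is handed in; nothing more can be done
None
```

I slid the panel to the right-hand edge, picked it up by its overhanging end, laid it in the large compartment and let go; both cameras showed it flat. Then I pushed the drawer to a firm stop (about 18 N) and handed the job in at about 34 s. The drawer slid about 3 cm further open as the gripper withdrew. The cameras did not cleanly confirm it fully shut, but the stop position matches, and I saw no sign of other things having moved.

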